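# Check a fume filter plate against the light panel

## Robot

A 6-joint arm with a two-finger parallel gripper is mounted at the origin on the work surface. World frame = base frame: x ahead of the robot, y to its left, z up, the work surface at z = 0. Lengths are in m, angles in degrees, forces in N, time in s.
With the tool pointing down it reaches from about 0.35 to 0.975 m from the base axis. Payload 17.4 kg.
Tool frame: the origin (TCP) lies at the very end of the fingers, on their centre line; the grasp point (between the pads) lies 19 mm behind it; z points along the fingers, y is the line along which they close (so a half turn about z gives the same grasp; the last joint's range is limited). The gripper opens to 85 mm and grips with 20 to 120 N. Pads are 22 mm wide; open, the fingers measure 114 mm over their backs; the gripper's body (76 mm by 85 mm) begins 54 mm behind the grasp point. The pads swing forward as they close: fully open they stand 13 mm farther back than shut.
Start: joints at [-76.421, 6.646, 82.598, -0, 90.757, -2.166], TCP at [0.183, -0.65, 0.194] pointing down, gripper open.
Joint ranges: [-162.19, 162.19], [-47.58, 125.68], [4.15, 143.07], [-65.23, 245.23], [0.69, 171.88], [-170.13, 170.13]. Speed limits (degrees/s): [108.29, 108.29, 127.2, 180, 180, 180].

## Interface

Orientations are given as [roll, pitch, yaw] about the fixed x, y, z axes, in that order (R = Rz(yaw) Ry(pitch) Rx(roll)).
In Python, from rig import get_obs, get_image, get_calibration, sign_off gives the robot as it stands.
- The arm moves only by the tool apply_moves, never from a script. Its argument "moves" is a list of rows, each an object of numbers: "dx", "dy", "dz": the shift along the tool's x, y, z in mm; "rx", "ry", "rz": the turn, a rotation vector about the tool's x, y, z in degrees; "claw": the closure in counts, from 0 (fully open) to 255 (shut). A call has 1 to 8 rows; each row is the pose to reach, as a shift and turn from the pose commanded when the call began, along the tool's axes at that moment; what a row does not reach only later rows make up. A row lasts 1/8 s, in which the tool goes at most 62.5 mm and 10.7 degrees, less where a joint would pass 70% of its speed; a pose out of reach is approached as far as the arm can. A call with a gripper value outside its range is refused whole. The fingers move at their own pace and stop on an object; "force" is the grip in N (left out, the last holds). Time passes only in rows, so rows that repeat a pose let the fingers close. It gives the time, the measured TCP pose, the force, the opening and the grip force at its end, in the units of the state.
- get_obs(): the state, without advancing time (a new reading comes with each control period).
- get_image(name): name is "side" or "top"; returns the picture (480x640x3 uint8, red, green, blue); there is no depth.
- get_calibration(name): a dict with "fovy" (degrees; the focal length in pixels is half the picture's height over the tangent of half this angle, whatever the lens; pixels are square), "cx", "cy" (the principal point, pixels), "k1" (the pictures are not rectified: a ray, as slopes to the right and down, at radius r is drawn at 1 + k1 r^2 times it, then the intrinsics apply), "pose" (4x4, takes a point from camera to world coordinates). Camera axes: x right, y up, looking along -z (the intrinsics and any distortion apply to the point x, -y, -z); pixel columns grow to the right and rows downward; lengths in m; the calibration is good to about 2 mm. A picture is of the moment at which its call begins. get_calibration takes no time and is no camera call.
- sign_off(): hands the job in; it is judged then, once.
The state is a dict: "clock": time; "joint_positions": joint angles; "qd": joint speeds; "tau": joint torques, N m; "tcp_pos": TCP position; "ee_rot": TCP orientation; "ft_force": force on the tool from outside, world axes, zero at the start; "wrist_torque": the same for the moment, N m; "finger_gap": finger opening in m; "finger_force": force on a finger pad.
Only numpy, scipy, OpenCV 4.12 (cv2) and the standard library are available. Lean on these libraries where they do the work, as an engineer would, in place of code of your own. Each camera call takes 0.05 s, during which the arm holds its last target. There are 200 camera calls.

## Task

Take the cordless light panel out of its dock, hook it over the flat rail near the rail's robot-side end, well short of the black mark, and slide it along the rail until its middle is at the mark. Then lift the cover flap of the white filter unit right up, draw out the tall filter plate with the grip tab, and finish while holding it upright and still in the gripper, squarely in front of the light panel: its centre level with the panel's centre, broad face towards the panel, about 8 cm away, touching nothing else. Leave the panel hanging at the mark, the flap open, and the low blank and the other bench things where they are.

Things in the scene. Friction and masses are not known exactly. Their poses are not given: they have to be found in the camera images.
- lamp_mid (a point): centre of the slab of the light panel (square black slab 110 x 12 x 110 mm, white front). x along its width, y out of its white front (front face +6 mm, back -6), z up. On top, centred, a grip tab 40 (x) x 12 (y) mm, from z +55 to +100. Starts upright in the dock, its front roughly to the robot's left (+y). Its hook: see lamp
- lamp: light panel, 0.3 kg; origin at the middle of its foot, 55 mm below lamp_mid, same axes. Behind the slab's top a hook 60 mm wide (x): a flat bridge 6 mm thick, underside 49 mm above lamp_mid, then a lip going down 35 mm below the bridge to 15 mm above lamp_mid, its end flared back to y -34. Gap for the rail: y -6 to -23 mm
- rail_mid (a point): middle of the TOP edge of the lamp rail, a fixed level aluminium bar 340 mm long (x), 10 mm thick (y -5 to +5), 30 mm tall, top 170 mm above the table. x along the rail away from the robot, y to its front (robot's left), z up. The hung panel's bridge rests on the bar, slab centre 49 mm below and 8 to 18 mm in front, white front to +y, leaning up to 0.2 rad; slides easily, stays where left
- station: stand of the rail, fixed; origin on the table 170 mm below rail_mid, same axes. Posts behind the rail (y -60, x +-158 mm), as high as the rail, joined to the bar only at its ends (|x| above 149 mm)
- mark (a point): black stripe 5 mm wide round the rail; this point is its middle on the rail's top edge, axes as the rail's. It lies 30 to 70 mm beyond the rail's middle. The panel's centre must end at its x; the panel is first hung more than 40 mm nearer the robot
- dock: white dock, fixed, 130 (x) x 60 (y) mm, origin at the middle of its underside; a trough 30 mm high holds the panel's lowest 22 mm, the panel's foot 8 mm above the table; lift straight up
- hinge (a point): middle of the flap's hinge line on the white filter unit (fixed, 132 x 226 x 115 mm tall). Hinge along y at the unit's far side, 118 mm above the table; x away from the robot (housing from x -132 to 0), z up. Open cavity 116 (x) x 210 (y) mm with two upright slots at x -66, y +35 and -35 mm; slot guides reach 60 mm above the table
- flap (a joint): opening of the cover flap, rad: 0 shut (level), 1.9 fully open; starts 0 to 0.12. A friction hinge (0.2 N m): it stays where left. Flap 140 x 226 x 6 mm. Lifted right up means more than 1.3 rad; it then stands 140 mm up, close behind the slots: keep the drawn plate off it
- bail (a point): middle of the flap's handle: round steel bar 10 mm thick, 80 mm long along the hinge (y), ahead of and above the flap's front edge, free all round, can turn between the fingers. At opening a, in the hinge's axes, mm: x = -160 cos a + 22 sin a, z = 160 sin a + 22 cos a
- plate_mid (a point): filter plate's point half-way up. Loose, hidden under the flap in either slot: grey frame 110 (x) x 12 (y) x 70 mm, pleated paper faces to +-y, on top, centred, a grip tab 44 (x) x 12 (y) x 25 mm; 95 mm tall in all (tab from z +22 to +47). Upright, z up, foot 10 mm above the table, tab top 10 mm below the rim. Draw straight up at least 110 mm
- plate: the filter plate, about 0.15 kg; origin at the middle of its foot, 47.5 mm below plate_mid, same axes
- blank_mid (a point): low blank in the other slot: plain grey slab 110 x 12 x 50 mm without a tab, its centre; leave it
- spool_mid (a point): bystander: grey wire spool 60 mm across, 40 mm tall, its centre
- pliers_mid (a point): bystander: pliers lying flat, 150 mm long
- driver_grip (a point): bystander: screwdriver lying flat, its handle
- mug_mid (a point): bystander: mug 76 mm across, 90 mm tall, its centre
- case_mid (a point): bystander: dark grey pencil case 90 x 200 x 30 mm, its centre
- tape_mid (a point): bystander: roll of paper tape 70 mm across, 22 mm tall

How it is judged:
By the outcome, as a careful person would: the job done as asked, in the order asked, and still so for the second after the job is handed in, while the arm keeps its last pose, push and grip.
It also fails if it takes over 72 s, if anything falls off the work surface, if the arm or the gripper's body presses on something with over 40 N, if the wrist force passes 120 N, or if a joint passes its speed limit or range.

## Working session

There is one attempt and no reset: what is moved stays moved. The work goes in short steps, Python scripts to look and compute and a tool call to move; the robot and the scene stay as the last step left them, time stands still between calls to the robot, and variables do not carry over. Pictures are saved under pics/ and viewed, at most 10 in all, crops included, and the job is handed in when it is done.

Besides the shell and the picture viewer there is one more tool, called after ">>>" as name(argument=value, ...), one argument or row to a line, values as JSON. apply_moves: Moves the arm, as the interface text tells. Its arguments: {"type":"object","properties":{"moves":{"type":"array"},"force":{"type":"number"}},"required":["moves"]}

```bash
mkdir -p pics
cat > h.py <<'E'
import numpy as np, cv2
from rig import get_obs,get_image,get_calibration,sign_off
from scipy.spatial.transform import Rotation as R
def K(n):
    c=get_calibration(n); f=240/np.tan(np.radians(c['fovy']/2)); return c,f,np.array(c['pose'])
def ray(n,u,v):
    c,f,P=K(n); d=np.array([(u-c['cx'])/f,(v-c['cy'])/f]); s=d.copy()
    for _ in range(30): s=d/(1+c['k1']*(s@s))
    w=P[:3,:3]@np.array([s[0],-s[1],-1]); return P[:3,3],w/np.linalg.norm(w)
def onz(n,u,v,z):
    o,w=ray(n,u,v); return o+w*(z-o[2])/w[2]
def tri(a,b):
    o1,d1=ray('side',*a); o2,d2=ray('top',*b)
    t=np.linalg.lstsq(np.c_[d1,-d2],o2-o1,rcond=None)[0]
    p,q=o1+d1*t[0],o2+d2*t[1]; return (p+q)/2,np.linalg.norm(p-q)
def proj(n,p):
    c,f,P=K(n); q=P[:3,:3].T@(np.array(p)-P[:3,3]); s=np.array([q[0],-q[1]])/-q[2]
    s=s*(1+c['k1']*(s@s)); return s[0]*f+c['cx'],s[1]*f+c['cy']
def save(n,name):
    im=get_image(n); cv2.imwrite('pics/'+name+'.png',im[:,:,::-1]); return im
def delta(p,rpy=None):
    """tool-frame shift (mm) and rotvec (deg) from measured pose to target"""
    o=get_obs(); r=R.from_euler('xyz',o['ee_rot'],degrees=True)
    d=r.inv().apply(np.array(p)-o['tcp_pos'])*1000
    w=np.zeros(3) if rpy is None else (r.inv()*R.from_euler('xyz',rpy,degrees=True)).as_rotvec(degrees=True)
    print('shift',d.round(1),'turn',w.round(1))
E
python3 - <<'E'
from h import *
np.set_printoptions(suppress=True,precision=3)
for n in('side','top'): save(n,n+'0'); print(get_calibration(n))
print(get_obs())
E
```

```text
{'fovy': 48.38369454280081, 'cx': 315.1615543913535, 'cy': 235.36999353667787, 'k1': 0.05194417746765544, 'pose': array([[-0.764,  0.453, -0.46 ,  0.052],
       [-0.645, -0.527,  0.553,  0.751],
       [ 0.008,  0.719,  0.695,  0.966],
       [ 0.   ,  0.   ,  0.   ,  1.   ]])}
{'fovy': 52.833534085240636, 'cx': 307.11390130743376, 'cy': 231.50662675674627, 'k1': -0.09492090554439794, 'pose': array([[ 0.016,  0.989, -0.144,  0.445],
       [-1.   ,  0.014, -0.017,  0.057],
       [-0.015,  0.144,  0.989,  1.208],
       [ 0.   ,  0.   ,  0.   ,  1.   ]])}
{'clock': 0.1, 'joint_positions': array([-76.421,   6.671,  82.632,   0.   ,  90.758,  -2.165]), 'qd': array([-0.056, -0.126, -0.149, -0.035, -0.024,  0.02 ]), 'tau': array([  0.001, -73.367, -63.379,  -0.   ,   0.005,   0.   ]), 'tcp_pos': array([ 0.183, -0.649,  0.193]), 'ee_rot': array([-179.939,   -0.003,   15.744]), 'ft_force': array([-0.656, -0.022,  0.603]), 'wrist_torque': array([-0.002,  0.003,  0.021]), 'finger_force': 0.0, 'finger_gap': 0.0856897681377384}
```

View pics/side0.png

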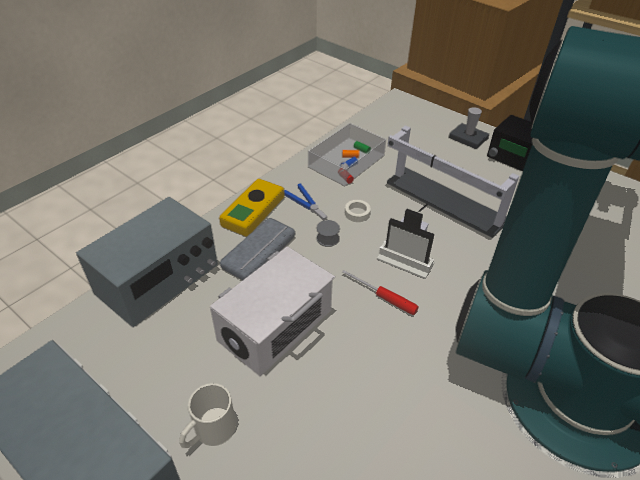

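View pics/top0.png

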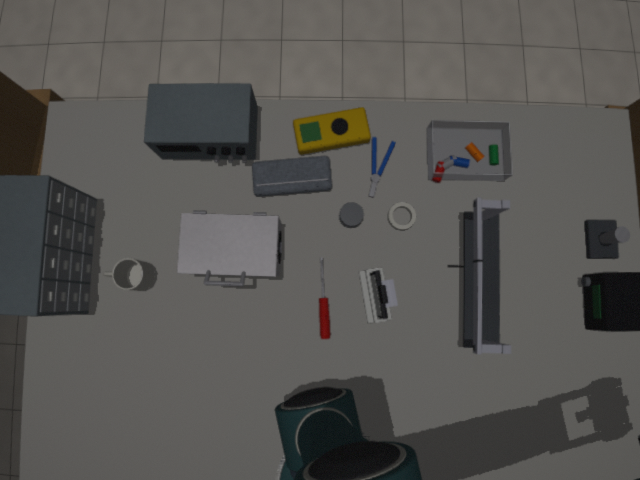

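The side picture shows the filter unit (about 270,310), the dock and panel (408,242), and the rail (450,165) with its mark at about (432,160). The top picture shows the unit at (230,245), the panel at (378,292), the rail at x≈480 with its mark at row ≈262, and the bail at (225,281). Next I'll zoom in.

Run:
```python
import cv2,numpy as np
t=cv2.imread('pics/top0.png');s=cv2.imread('pics/side0.png')
a=cv2.resize(t[190:360,350:516],None,fx=3.5,fy=3.5,interpolation=cv2.INTER_CUBIC)[:600,:400]
z=lambda im,x0,y0,w,h,f:cv2.resize(im[y0:y0+h,x0:x0+w],(w*f,h*f),interpolation=cv2.INTER_CUBIC)
A=np.vstack([np.hstack([z(t,350,195,133,100,3)[:, :399],z(t,440,195,133,100,3)]),np.hstack([z(s,375,115,133,100,3),z(s,375,190,133,100,3)])])
cv2.imwrite('pics/z1.png',A)
B=np.hstack([z(t,170,200,133,100,3),z(s,205,240,133,133,3)[:300]]);B=np.vstack([B,np.hstack([z(t,350,250,100,75,4)[:, :399],z(s,205,300,133,100,3)])])
cv2.imwrite('pics/z2.png',B)
```

```text
(no output)
```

View pics/z1.png

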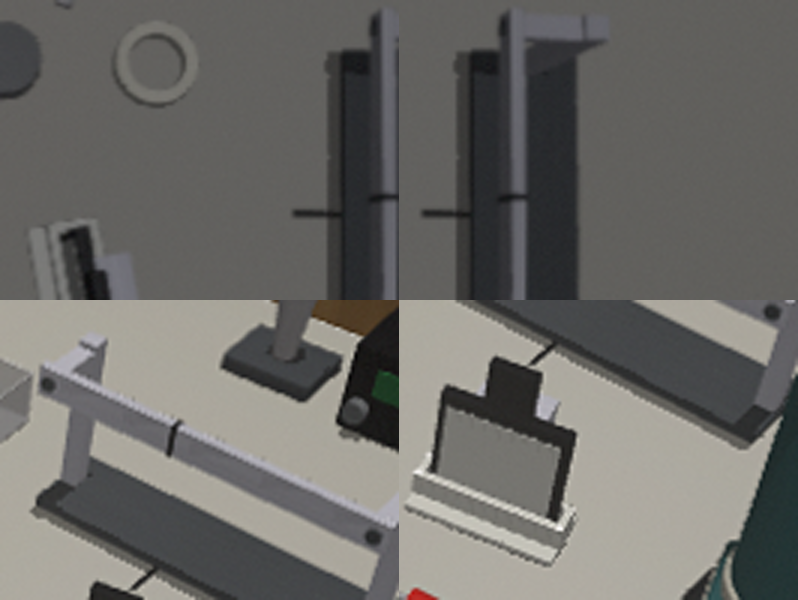

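View pics/z2.png

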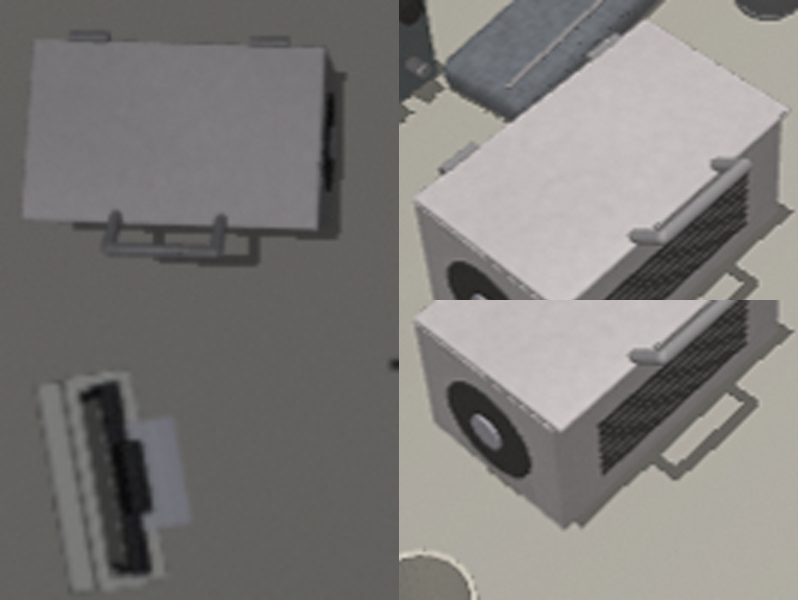

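Run:
```python
from h import *
np.set_printoptions(suppress=True,precision=4)
T=lambda x,y,ox,oy,f=3,x0=0,y0=0:((x-x0)/f+ox,(y-y0)/f+oy)
t=cv2.imread('pics/top0.png')
g=t.mean(2)
for r in (220,240,290,320,340): print(r,g[r,468:492].round().astype(int))
print('col480',g[196:206,480].round(),g[344:358,480].round(), 'mark',g[255:268,480].round(),g[255:268,482].round(),g[255:268,477].round())
print('tab',onz('top',*T(135,478,350,250,4,0,300),.163))
print('tab tri',tri(((406.3+423)/2,211.5-1),T(132,478,350,250,4,0,300)))
e=onz('top',*T(140,437,350,250,4,0,300),.163)-onz('top',*T(152,513,350,250,4,0,300),.163);print('tab yaw',np.degrees(np.arctan2(e[1],e[0])),np.linalg.norm(e))
e=onz('top',*T(125,372,350,250,4,0,300),.03)-onz('top',*T(160,575,350,250,4,0,300),.03);print('dock yaw',np.degrees(np.arctan2(e[1],e[0])),np.linalg.norm(e))
e=onz('top',*T(134,424,350,250,4,0,300),.118)-onz('top',*T(150,526,350,250,4,0,300),.118);print('hook yaw',np.degrees(np.arctan2(e[1],e[0])),np.linalg.norm(e))
print('mark tri',tri((435,155),(480,261)),onz('top',480,261,.17))
for n,a,b in (('f+y',(415,203),(35,38)),('f-y',(648,22),(326,46)),('n-y',(788,112),(318,230)),('n+y',(565,328+180),(22,218)),('bail+y',(645,237),(105,250)),('bail-y',(745,165),(225,252))):
    if n=='n+y': a=(565,428-120)  # lower crop oy=300
    print(n,tri(T(*a,205,240,3,399,0) if n!='n+y' else (260.3,344-0.3),T(*b,170,200)))
```

```text
220 [ 40  42  40  40  40  46  51  55  57  86 105 105 104  94  67  48  44  44
  43  44  41  40  42  43]
240 [ 41  43  41  42  44  45  51  49  56  81 100 103 103  92  66  46  41  44
  45  44  44  41  41  43]
290 [ 42  43  41  42  43  46  50  52  52  59  93 104 106 104  61  43  40  42
  40  41  42  41  40  42]
320 [ 44  44  43  42  43  49  52  52  52  66 105 106 106  93  54  42  43  42
  41  42  42  42  42  42]
340 [ 29  26  26  29  33  47  52  51  56  83 108 107 104  83  54  49  49  50
  47  45  40  43  43  44]
col480 [ 96.  97. 102. 105. 106. 105. 105. 106. 105. 105.] [105. 105. 106. 107. 106. 106. 106. 106. 106. 104.  98.  95.  95.  94.] mark [102. 102. 102.  98.  78.  39.  61.  91. 103. 103. 102. 104. 103.] [65. 65. 65. 64. 56. 37. 46. 66. 73. 71. 72. 72. 72.] [72. 73. 73. 68. 52. 24. 38. 62. 73. 71. 73. 73. 73.]
tab [ 0.4626 -0.0916  0.163 ]
tab tri (array([ 0.4616, -0.0894,  0.1703]), np.float64(0.0018828228341386342))
tab yaw 8.84845493877932 0.04105635668557492
dock yaw 9.677281469096455 0.12394154557900064
hook yaw 8.803105842910533 0.057467996025603776
mark tri (array([ 0.536 , -0.2997,  0.1736]), np.float64(0.0008108437220538875)) [ 0.5366 -0.3008  0.17  ]
f+y (array([0.6439, 0.3685, 0.1115]), np.float64(0.0024868493774677152))
f-y (array([0.64  , 0.1415, 0.1124]), np.float64(0.002981736010114251))
n-y (array([0.5004, 0.145 , 0.1159]), np.float64(0.0011547583840903755))
n+y (array([0.5033, 0.3689, 0.1192]), np.float64(0.0033987014258883516))
bail+y (array([0.4855, 0.303 , 0.1417]), np.float64(0.01056714266409422))
bail-y (array([0.4828, 0.2127, 0.1334]), np.float64(0.0027954064835789645))
```

Run:
```python
from h import *
np.set_printoptions(suppress=True,precision=4)
for u,v in((479.2,220),(479.2,240),(479.6,290),(479.35,320),(479,340)): print(onz('top',u,v,.17))
print('mark',onz('top',479.5,260.2,.17)); print('ends',onz('top',480,198.5,.17),onz('top',480,353,.17))
delta([.462,-.0915,.25],[180,0,9])
```

```text
[ 0.6268 -0.3021  0.17  ]
[ 0.5825 -0.3005  0.17  ]
[ 0.474 -0.298  0.17 ]
[ 0.4101 -0.2959  0.17  ]
[ 0.3679 -0.2943  0.17  ]
mark [ 0.5383 -0.2997  0.17  ]
ends [ 0.675  -0.3058  0.17  ] [ 0.3406 -0.2959  0.17  ]
shift [ 419.8 -461.4  -56. ] turn [-0.1  0.   6.7]
```

>>> apply_moves(
  moves=[
    {"dz": -56,"dx": 10,"dy": -10},
    {"dx": 60,"dy": -60,"dz": -60},
    {"dx": 100,"dy": -105,"dz": -60},
    {"dx": 140,"dy": -150,"dz": -60},
    {"dx": 180,"dy": -195,"dz": -60},
    {"dx": 220,"dy": -240,"dz": -60},
    {"dx": 260,"dy": -285,"dz": -60,"rz": 3},
    {"dx": 300,"dy": -330,"dz": -60,"rz": 6.7},
  ],
)

```text
schema error: expected keys dx, dy, dz, rx, ry, rz, claw
```

```bash
python3 -c "
from h import *
delta([.462,-.0915,.25],[180,0,9])"
```

```text
shift [ 419.8 -461.4  -56. ] turn [-0.1  0.   6.7]
```

>>> apply_moves(
  moves=[
    {"dx": 10,"dy": -10,"dz": -56,"rx": 0,"ry": 0,"rz": 0,"claw": 0},
    {"dx": 420,"dy": -461,"dz": -56,"rx": 0,"ry": 0,"rz": 6.7,"claw": 0},
    {"dx": 420,"dy": -461,"dz": -56,"rx": 0,"ry": 0,"rz": 6.7,"claw": 0},
    {"dx": 420,"dy": -461,"dz": -56,"rx": 0,"ry": 0,"rz": 6.7,"claw": 0},
    {"dx": 420,"dy": -461,"dz": -56,"rx": 0,"ry": 0,"rz": 6.7,"claw": 0},
    {"dx": 420,"dy": -461,"dz": -56,"rx": 0,"ry": 0,"rz": 6.7,"claw": 0},
    {"dx": 420,"dy": -461,"dz": -56,"rx": 0,"ry": 0,"rz": 6.7,"claw": 0},
    {"dx": 420,"dy": -461,"dz": -56,"rx": 0,"ry": 0,"rz": 6.7,"claw": 0},
  ],
)

```text
clock: 1.1
tcp_pos: [0.3858, -0.244, 0.25]
ee_rot: [180.0, -0.0, 9.0]
ft_force: [0.8, -0.3, -0.0]
finger_gap: 0.0852
finger_force: 0.0
```

>>> apply_moves(
  moves=[
    {"dx": 0,"dy": 0,"dz": 0,"rx": 0,"ry": 0,"rz": 0,"claw": 0},
  ],
)

```text
clock: 1.23
tcp_pos: [0.3868, -0.2427, 0.2502]
ee_rot: [-180.0, -0.0, 9.4]
ft_force: [0.0, -0.9, 0.0]
finger_gap: 0.0855
finger_force: 0.0
```

```bash
python3 -c "
from h import *
print(get_obs()['tcp_pos'],get_obs()['ee_rot'])
delta([.462,-.0915,.25],[180,0,9])"
```

```text
[ 0.38683975 -0.24268906  0.25023917] [-1.79997327e+02 -4.12289780e-02  9.35477554e+00]
shift [  98.7 -137.     0.3] turn [-0.  -0.   0.4]
```

>>> apply_moves(
  moves=[
    {"dx": 99,"dy": -137,"dz": 0,"rx": 0,"ry": 0,"rz": 0,"claw": 0},
    {"dx": 99,"dy": -137,"dz": 0,"rx": 0,"ry": 0,"rz": 0,"claw": 0},
    {"dx": 99,"dy": -137,"dz": 0,"rx": 0,"ry": 0,"rz": 0,"claw": 0},
    {"dx": 99,"dy": -137,"dz": 0,"rx": 0,"ry": 0,"rz": 0,"claw": 0},
    {"dx": 99,"dy": -137,"dz": 60,"rx": 0,"ry": 0,"rz": 0,"claw": 0},
    {"dx": 99,"dy": -137,"dz": 60,"rx": 0,"ry": 0,"rz": 0,"claw": 0},
  ],
)

```text
clock: 1.98
tcp_pos: [0.4597, -0.0957, 0.1865]
ee_rot: [-179.9, 0.3, 9.0]
ft_force: [0.5, -0.1, 0.2]
finger_gap: 0.0849
finger_force: 0.0
```

Run:
```python
from h import *
print(get_obs()['tcp_pos'],get_obs()['ee_rot'])
s=save('side','s1');t=save('top','t1')
z=lambda im,x0,y0,w,h,f:cv2.resize(im[y0:y0+h,x0:x0+w,::-1],(w*f,h*f),interpolation=cv2.INTER_CUBIC)
cv2.imwrite('pics/z3.png',np.hstack([z(s,360,130,100,150,4),z(t,330,220,100,150,4)]))
```

```text
[ 0.45972715 -0.09569286  0.18651841] [-179.86368075    0.34595672    8.98339277]
```

View pics/z3.png

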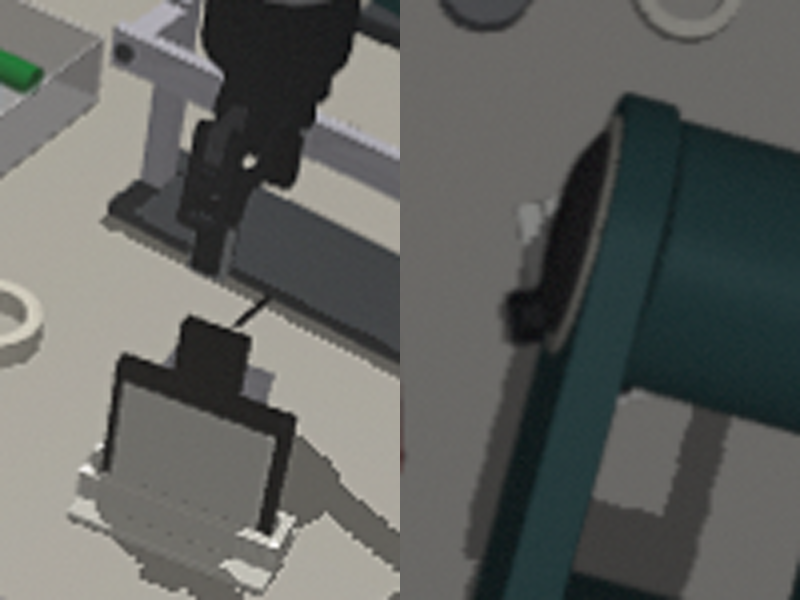

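>>> apply_moves(
  moves=[
    {"dx": 0,"dy": 0,"dz": 0,"rx": 0,"ry": 0,"rz": 0,"claw": 0},
    {"dx": 0,"dy": 0,"dz": 0,"rx": 0,"ry": 0,"rz": 0,"claw": 0},
  ],
)

```text
clock: 2.33
tcp_pos: [0.4622, -0.0954, 0.1917]
ee_rot: [180.0, -0.1, 9.0]
ft_force: [-0.2, 0.5, -0.3]
finger_gap: 0.085
finger_force: 0.0
```

Run:
```python
from h import *
print(get_obs()['tcp_pos'],get_obs()['ee_rot'])
delta([.462,-.0915,.130],[180,0,9])
```

```text
[ 0.46215716 -0.09543447  0.19167873] [ 1.79953711e+02 -1.03337329e-01  9.02476005e+00]
shift [ 0.4 -4.  61.7] turn [ 0.  -0.1  0. ]
```

>>> apply_moves(
  moves=[
    {"dx": 0,"dy": -4,"dz": 25,"rx": 0,"ry": 0,"rz": 0,"claw": 0},
    {"dx": 0,"dy": -4,"dz": 50,"rx": 0,"ry": 0,"rz": 0,"claw": 0},
    {"dx": 0,"dy": -4,"dz": 61,"rx": 0,"ry": 0,"rz": 0,"claw": 0},
    {"dx": 0,"dy": -4,"dz": 61,"rx": 0,"ry": 0,"rz": 0,"claw": 150},
    {"dx": 0,"dy": -4,"dz": 61,"rx": 0,"ry": 0,"rz": 0,"claw": 150},
    {"dx": 0,"dy": -4,"dz": 61,"rx": 0,"ry": 0,"rz": 0,"claw": 255},
    {"dx": 0,"dy": -4,"dz": 61,"rx": 0,"ry": 0,"rz": 0,"claw": 255},
    {"dx": 0,"dy": -4,"dz": 61,"rx": 0,"ry": 0,"rz": 0,"claw": 255},
  ],
  force=40,
)

```text
clock: 3.32
tcp_pos: [0.4611, -0.0911, 0.1293]
ee_rot: [180.0, -0.0, 9.0]
ft_force: [0.5, 0.1, -0.0]
finger_gap: 0.0002
finger_force: 0.0
```

>>> apply_moves(
  moves=[
    {"dx": 0,"dy": 0,"dz": 0,"rx": 0,"ry": 0,"rz": 0,"claw": 255},
    {"dx": 0,"dy": 0,"dz": 0,"rx": 0,"ry": 0,"rz": 0,"claw": 255},
  ],
)

```text
clock: 3.58
tcp_pos: [0.4611, -0.0911, 0.1291]
ee_rot: [180.0, -0.0, 9.0]
ft_force: [-0.3, -0.1, -0.3]
finger_gap: 0.0001
finger_force: 0.0
```

Run:
```python
from h import *
o=get_obs();print(o['tcp_pos'],o['ee_rot'],o['ft_force'],o['finger_gap'],o['finger_force'])
```

```text
[ 0.46108711 -0.09108609  0.12912146] [ 1.79999321e+02 -6.85488318e-04  9.04790786e+00] [-0.27286017 -0.10050692 -0.26862646] 0.00010646803604242311 0.0
```

Run:
```python
from h import *
s=save('side','s2')
z=lambda im,x0,y0,w,h,f:cv2.resize(im[y0:y0+h,x0:x0+w,::-1],(w*f,h*f),interpolation=cv2.INTER_CUBIC)
cv2.imwrite('pics/z4.png',z(s,360,130,120,140,4))
for p in ([.4611,-.0911,.129],[.462,-.0915,.163],[.462,-.0915,.118]):print(proj('side',p),proj('top',p))
```

```text
(np.float64(412.3716417714418), np.float64(223.64145404882427)) (np.float64(381.3504674875276), np.float64(295.40835322594603))
(np.float64(414.1513894846868), np.float64(212.3469642136761)) (np.float64(383.70786805902895), np.float64(294.7803709890684))
(np.float64(411.5001894147864), np.float64(226.85893362585108)) (np.float64(380.85359281582924), np.float64(295.0715594608397))
```

View pics/z4.png

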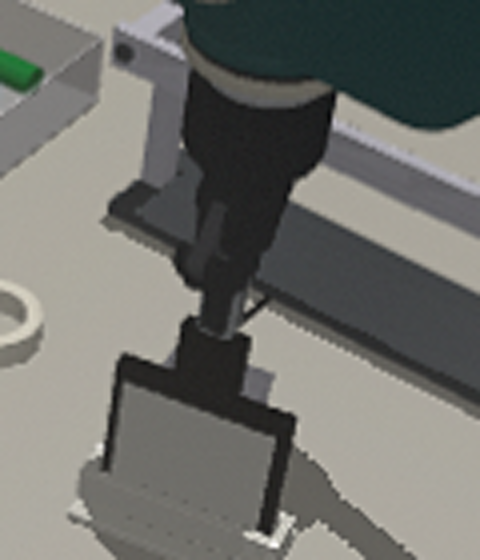

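Run:
```python
from h import *
for n,p in dict(Fplus=[.4665,-.053,.2],Fminus=[.454,-.137,.2],Fx=[.503,-.089,.2],tcp=[.460,-.0955,.19],wrist=[.4611,-.0911,.26]).items():
    u=proj('side',p);print(n,np.round(u,1),'z3/4 crop',np.round((np.array(u)-[360,130])*4))
# check calibration w/ arm: known base, start joints n/a; lamp corners
T=lambda x,y:((x/4+360),(y/4+130))
for n,c,z in (('tab top +x front',(186,318),.163),('tab top -x front',(250,336),.163),('slab +x top',(122,354),.118),('slab -x top',(297,412),.118)): print(n,onz('side',*T(*c),z))
```

```text
Fplus [405.1 207.6] z3/4 crop [180. 311.]
Fminus [430.4 191.4] z3/4 crop [282. 246.]
Fx [400.3 192.7] z3/4 crop [161. 251.]
tcp [417.6 202.8] z3/4 crop [230. 291.]
wrist [420.7 178.6] z3/4 crop [243. 194.]
tab top +x front [ 0.48053597 -0.08847582  0.163     ]
tab top -x front [ 0.44465834 -0.0989652   0.163     ]
slab +x top [ 0.51544066 -0.08373267  0.118     ]
slab -x top [ 0.41116194 -0.10794138  0.118     ]
```

>>> apply_moves(
  moves=[
    {"dx": 0,"dy": 0,"dz": -50,"rx": 0,"ry": 0,"rz": 0,"claw": 255},
    {"dx": 0,"dy": 0,"dz": -50,"rx": 0,"ry": 0,"rz": 0,"claw": 255},
    {"dx": 0,"dy": 0,"dz": -50,"rx": 0,"ry": 0,"rz": 0,"claw": 255},
  ],
)

```text
clock: 4.0
tcp_pos: [0.4611, -0.0911, 0.1788]
ee_rot: [-180.0, -0.0, 9.0]
ft_force: [0.0, 0.4, -0.7]
finger_gap: 0.0
finger_force: 0.0
```

Run:
```python
from h import *
s=save('side','s3');o=get_obs();print(o['tcp_pos'],o['joint_positions'])
p=o['tcp_pos'];
z=lambda im,x0,y0,w,h,f:cv2.resize(im[y0:y0+h,x0:x0+w,::-1],(w*f,h*f),interpolation=cv2.INTER_CUBIC)
u=proj('side',p);print(u,(np.array(u)-[360,130])*4)
cv2.imwrite('pics/z5.png',z(s,360,130,120,140,4))
```

```text
[ 0.46078551 -0.09104442  0.17824231] [-1.42873726e+01 -1.94120051e+01  1.07994036e+02 -2.32704324e-03
  9.14770556e+01  6.66709632e+01]
(np.float64(415.43357704552614), np.float64(207.5913564951954)) [221.73430818 310.36542598]
```

View pics/z5.png

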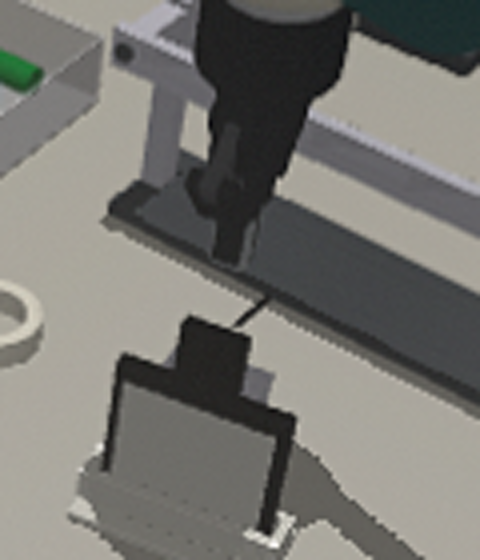

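>>> apply_moves(
  moves=[
    {"dx": 0,"dy": 0,"dz": -60,"rx": 0,"ry": 0,"rz": 0,"claw": 255},
    {"dx": -61,"dy": 385,"dz": -70,"rx": 0,"ry": 0,"rz": 0,"claw": 255},
    {"dx": -61,"dy": 385,"dz": -70,"rx": 0,"ry": 0,"rz": 0,"claw": 255},
    {"dx": -61,"dy": 385,"dz": -70,"rx": 0,"ry": 0,"rz": 0,"claw": 255},
    {"dx": -61,"dy": 385,"dz": -70,"rx": 0,"ry": 0,"rz": 0,"claw": 255},
    {"dx": -61,"dy": 385,"dz": -70,"rx": 0,"ry": 0,"rz": 0,"claw": 255},
    {"dx": -61,"dy": 385,"dz": -70,"rx": 0,"ry": 0,"rz": 0,"claw": 255},
    {"dx": -61,"dy": 385,"dz": -70,"rx": 0,"ry": 0,"rz": 0,"claw": 255},
  ],
)

```text
clock: 5.05
tcp_pos: [0.4604, -0.4837, 0.2465]
ee_rot: [-179.9, 0.1, 8.9]
ft_force: [-0.2, 0.3, -0.5]
finger_gap: 0.0001
finger_force: 0.0
```

>>> apply_moves(
  moves=[
    {"dx": 0,"dy": 0,"dz": 0,"rx": 0,"ry": 0,"rz": 0,"claw": 255},
    {"dx": 0,"dy": 0,"dz": 0,"rx": 0,"ry": 0,"rz": 0,"claw": 255},
  ],
)

```text
clock: 5.3
tcp_pos: [0.4616, -0.4796, 0.249]
ee_rot: [-180.0, -0.0, 9.1]
ft_force: [0.3, 0.5, 0.7]
finger_gap: 0.0001
finger_force: 0.0
```

Run:
```python
from h import *
s=save('side','s4');t=save('top','t4');o=get_obs();p=o['tcp_pos'];print(p,o['ee_rot'])
z=lambda im,x0,y0,w,h,f:cv2.resize(im[y0:y0+h,x0:x0+w,::-1],(w*f,h*f),interpolation=cv2.INTER_CUBIC)
C=[]
for n,im in(('side',s),('top',t)):
    u=np.array(proj(n,p)); x0=int(min(max(u[0]-50,0),540));y0=int(max(u[1]-90,0)); C.append(z(im,x0,y0,100,140,4)); print(n,u,x0,y0,(u-[x0,y0])*4)
cv2.imwrite('pics/z6.png',np.hstack(C))
```

```text
[ 0.4617295  -0.47960486  0.24953642] [ 1.79978146e+02 -2.22055314e-02  9.12160135e+00]
side [502.76503817 109.58436251] 452 19 [203.06015269 362.33745004]
top [580.2756348  295.43708233] 530 205 [201.10253919 361.74832934]
```

View pics/z6.png

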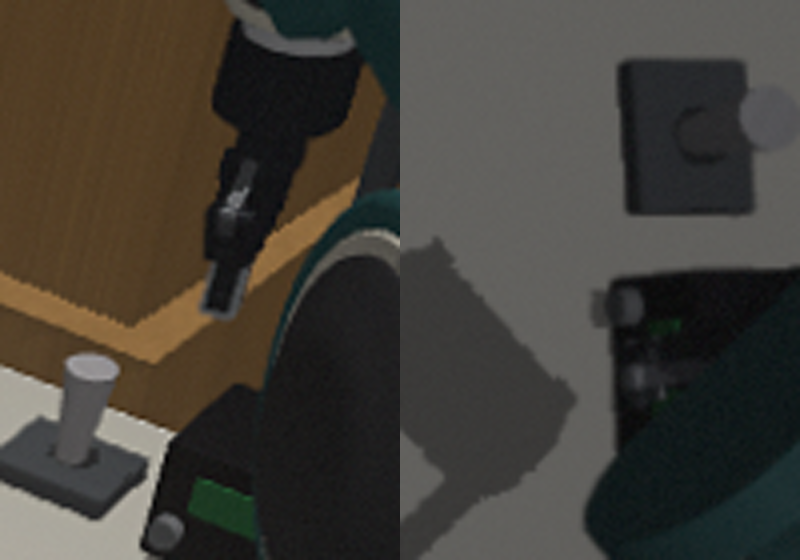

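Run:
```python
from h import *
print(tri((507,98.3),(586.8,300)), tri((507,98.3),(586.8,298)))
for z in (.25,.27,.28,.29): print(z,onz('side',507,98.3,z),onz('top',586.8,300,z))
```

```text
(array([ 0.45406131, -0.46959687,  0.28853795]), np.float64(0.004141378495842516)) (array([ 0.45649869, -0.47189533,  0.28648356]), np.float64(0.0008402995513044575))
0.25 [ 0.47856318 -0.5371807   0.25      ] [ 0.45254792 -0.49288748  0.25      ]
0.27 [ 0.46663823 -0.50119976  0.27      ] [ 0.45239386 -0.48139798  0.27      ]
0.28 [ 0.46067575 -0.48320929  0.28      ] [ 0.45231683 -0.47565323  0.28      ]
0.29 [ 0.45471327 -0.46521882  0.29      ] [ 0.45223979 -0.46990848  0.29      ]
```

>>> apply_moves(
  moves=[
    {"dx": 61,"dy": -383,"dz": 0,"rx": 0,"ry": 0,"rz": 0,"claw": 0},
    {"dx": 61,"dy": -383,"dz": 0,"rx": 0,"ry": 0,"rz": 0,"claw": 0},
    {"dx": 61,"dy": -383,"dz": 0,"rx": 0,"ry": 0,"rz": 0,"claw": 0},
    {"dx": 61,"dy": -383,"dz": 0,"rx": 0,"ry": 0,"rz": 0,"claw": 0},
    {"dx": 61,"dy": -383,"dz": 0,"rx": 0,"ry": 0,"rz": 0,"claw": 0},
    {"dx": 61,"dy": -383,"dz": 0,"rx": 0,"ry": 0,"rz": 0,"claw": 0},
    {"dx": 61,"dy": -383,"dz": 0,"rx": 0,"ry": 0,"rz": 0,"claw": 0},
    {"dx": 61,"dy": -383,"dz": 40,"rx": 0,"ry": 0,"rz": 0,"claw": 0},
  ],
)

```text
clock: 6.4
tcp_pos: [0.4623, -0.0919, 0.2115]
ee_rot: [179.9, -0.3, 9.2]
ft_force: [-0.5, -0.2, -0.4]
finger_gap: 0.0855
finger_force: 0.0
```

>>> apply_moves(
  moves=[
    {"dx": 0,"dy": 0,"dz": 50,"rx": 0,"ry": 0,"rz": 0,"claw": 0},
    {"dx": 0,"dy": 0,"dz": 80,"rx": 0,"ry": 0,"rz": 0,"claw": 0},
    {"dx": 0,"dy": 0,"dz": 100,"rx": 0,"ry": 0,"rz": 0,"claw": 0},
    {"dx": 0,"dy": 0,"dz": 110,"rx": 0,"ry": 0,"rz": 0,"claw": 0},
    {"dx": 0,"dy": 0,"dz": 114,"rx": 0,"ry": 0,"rz": 0,"claw": 0},
    {"dx": 0,"dy": 0,"dz": 114,"rx": 0,"ry": 0,"rz": 0,"claw": 120},
    {"dx": 0,"dy": 0,"dz": 114,"rx": 0,"ry": 0,"rz": 0,"claw": 255},
    {"dx": 0,"dy": 0,"dz": 114,"rx": 0,"ry": 0,"rz": 0,"claw": 255},
  ],
  force=30,
)

```text
clock: 7.4
tcp_pos: [0.4616, -0.0931, 0.0956]
ee_rot: [180.0, -0.0, 9.0]
ft_force: [0.1, -0.1, 0.4]
finger_gap: 0.0322
finger_force: 0.0
```

>>> apply_moves(
  moves=[
    {"dx": 0,"dy": 0,"dz": 0,"rx": 0,"ry": 0,"rz": 0,"claw": 255},
    {"dx": 0,"dy": 0,"dz": 0,"rx": 0,"ry": 0,"rz": 0,"claw": 255},
  ],
)

```text
clock: 7.65
tcp_pos: [0.4615, -0.0931, 0.0954]
ee_rot: [180.0, -0.0, 9.0]
ft_force: [-0.9, -0.8, 1.8]
finger_gap: 0.0114
finger_force: 30.4
```

>>> apply_moves(
  moves=[
    {"dx": 0,"dy": 0,"dz": -20,"rx": 0,"ry": 0,"rz": 0,"claw": 255},
    {"dx": 0,"dy": 0,"dz": -60,"rx": 0,"ry": 0,"rz": 0,"claw": 255},
    {"dx": 0,"dy": 0,"dz": -100,"rx": 0,"ry": 0,"rz": 0,"claw": 255},
    {"dx": 0,"dy": 0,"dz": -132,"rx": 0,"ry": 0,"rz": 0,"claw": 255},
    {"dx": 0,"dy": 0,"dz": -132,"rx": 0,"ry": 0,"rz": 0,"claw": 255},
  ],
  force=60,
)

```text
clock: 8.28
tcp_pos: [0.4621, -0.0933, 0.2304]
ee_rot: [179.9, -0.2, 9.0]
ft_force: [-0.0, -0.2, -3.3]
finger_gap: 0.011
finger_force: 58.7
```

Run:
```python
from h import *
o=get_obs();print(o['tcp_pos'],o['ft_force'],o['finger_gap'])
delta([.438,-.282,.227],[180,0,-1.7])
```

```text
[ 0.4620937  -0.09326011  0.23036095] [-0.01280564 -0.1825079  -3.34787154] 0.011042255912878478
shift [-53.5 182.6   3.5] turn [ 0.1 -0.2 10.7]
```

>>> apply_moves(
  moves=[
    {"dx": -13,"dy": 45,"dz": 0,"rx": 0,"ry": 0,"rz": 3,"claw": 255},
    {"dx": -26,"dy": 90,"dz": 0,"rx": 0,"ry": 0,"rz": 6,"claw": 255},
    {"dx": -40,"dy": 135,"dz": 0,"rx": 0,"ry": 0,"rz": 9,"claw": 255},
    {"dx": -48,"dy": 165,"dz": 0,"rx": 0,"ry": 0,"rz": 10.7,"claw": 255},
    {"dx": -54,"dy": 182,"dz": 0,"rx": 0,"ry": 0,"rz": 10.7,"claw": 255},
    {"dx": -54,"dy": 182,"dz": 0,"rx": 0,"ry": 0,"rz": 10.7,"claw": 255},
    {"dx": -54,"dy": 182,"dz": 0,"rx": 0,"ry": 0,"rz": 10.7,"claw": 255},
  ],
)

```text
clock: 9.15
tcp_pos: [0.4368, -0.2805, 0.2269]
ee_rot: [-180.0, 0.0, -1.6]
ft_force: [0.2, -0.1, -2.7]
finger_gap: 0.0109
finger_force: 59.6
```

Run:
```python
from h import *
s=save('side','s7');t=save('top','t7');o=get_obs();p=o['tcp_pos'];print(p,o['ee_rot'])
z=lambda im,x0,y0,w,h,f:cv2.resize(im[y0:y0+h,x0:x0+w,::-1],(w*f,h*f),interpolation=cv2.INTER_CUBIC)
cv2.imwrite('pics/z7.png',np.hstack([z(s,390,70,133,180,3),z(t,410,180,133,180,3)]))
delta([.438,-.282,.227],[180,0,-1.7])
```

```text
[ 0.43692948 -0.2804161   0.22716906] [-1.79994904e+02 -1.04442166e-02 -1.57793884e+00]
shift [1.1 1.6 0.2] turn [-0.  -0.   0.1]
```

View pics/z7.png

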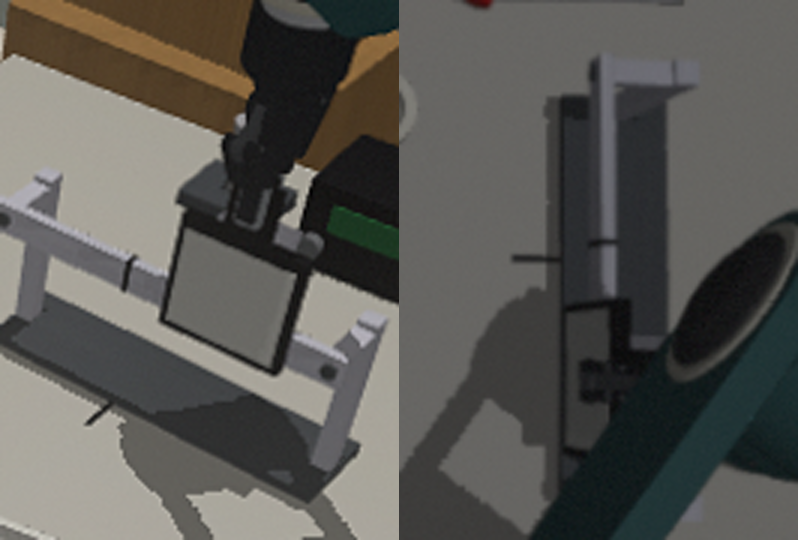

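Run:
```python
from h import *
print(onz('top',484.3,280.7,.25)); g=cv2.imread('pics/t7.png').mean(2)
for r in(275,278,280,282,284,286,288): print(r,g[r,460:496].astype(int))
```

```text
[ 0.49030596 -0.2807042   0.25      ]
275 [ 60  61  57  47  33  42  42  46  44  44  43  43  44  48  51  51  54  59
  81 101 108 106  71  49  45  42  43  44  44  45  43  42  42  45  43  43]
278 [61 59 58 47 33 41 44 45 44 43 44 43 43 48 50 51 51 52 62 68 78 84 57 44
 41 43 42 41 43 43 42 42 42 44 40 42]
280 [60 60 58 47 32 40 43 41 36 34 36 35 33 32 29 31 25 25 19 20 20 20 13 20
 17 13 17 31 42 45 43 42 42 42 42 43]
282 [61 60 58 48 29 23 16 15 10 14 12 18 16 19 19 21 24 23 30 27 17 15 15 16
 11 16 16 29 41 44 43 41 44 44 44 42]
284 [60 60 58 46 25 29 44 46 45 47 48 48 49 50 53 56 55 55 54 45 23 12 16 17
 16 17 14 29 41 43 44 42 44 43 43 43]
286 [61 59 57 45 26 33 54 55 56 57 56 56 56 58 57 56 55 56 54 43 24 10 16 11
 14 16 17 29 43 43 44 43 43 42 45 44]
288 [60 59 57 46 26 36 54 56 57 56 55 55 56 56 58 58 56 56 55 40 21 13 13 13
 15 16 19 29 42 44 43 42 43 44 43 41]
```

>>> apply_moves(
  moves=[
    {"dx": 0,"dy": 2.5,"dz": 10,"rx": 0,"ry": 0,"rz": 0,"claw": 255},
    {"dx": 0,"dy": 2.5,"dz": 25,"rx": 0,"ry": 0,"rz": 0,"claw": 255},
    {"dx": 0,"dy": 2.5,"dz": 40,"rx": 0,"ry": 0,"rz": 0,"claw": 255},
    {"dx": 0,"dy": 2.5,"dz": 40,"rx": 0,"ry": 0,"rz": 0,"claw": 255},
  ],
)

```text
clock: 9.75
tcp_pos: [0.4361, -0.2834, 0.1852]
ee_rot: [-179.9, 0.1, -1.7]
ft_force: [0.7, -0.1, -2.3]
finger_gap: 0.0108
finger_force: 59.5
```

>>> apply_moves(
  moves=[
    {"dx": 0,"dy": 0,"dz": 12,"rx": 0,"ry": 0,"rz": 0,"claw": 255},
    {"dx": 0,"dy": 0,"dz": 24,"rx": 0,"ry": 0,"rz": 0,"claw": 255},
    {"dx": 0,"dy": 0,"dz": 28,"rx": 0,"ry": 0,"rz": 0,"claw": 255},
    {"dx": 0,"dy": 0,"dz": 28,"rx": 0,"ry": 0,"rz": 0,"claw": 255},
  ],
)

```text
clock: 10.25
tcp_pos: [0.4365, -0.2837, 0.1589]
ee_rot: [-180.0, 0.0, -1.7]
ft_force: [0.8, -0.4, -2.7]
finger_gap: 0.011
finger_force: 59.5
```

>>> apply_moves(
  moves=[
    {"dx": 0,"dy": 0,"dz": 3,"rx": 0,"ry": 0,"rz": 0,"claw": 255},
    {"dx": 0,"dy": 0,"dz": 3,"rx": 0,"ry": 0,"rz": 0,"claw": 255},
  ],
)

```text
clock: 10.5
tcp_pos: [0.4366, -0.2838, 0.1561]
ee_rot: [180.0, -0.0, -1.7]
ft_force: [-0.7, -1.0, -2.6]
finger_gap: 0.011
finger_force: 59.6
```

Still hanging freely; continuing down in small steps until the bridge touches.

>>> apply_moves(
  moves=[
    {"dx": 0,"dy": 0,"dz": 1.5,"rx": 0,"ry": 0,"rz": 0,"claw": 255},
    {"dx": 0,"dy": 0,"dz": 2,"rx": 0,"ry": 0,"rz": 0,"claw": 255},
  ],
)

```text
clock: 10.75
tcp_pos: [0.4366, -0.2838, 0.1541]
ee_rot: [180.0, -0.0, -1.7]
ft_force: [-0.9, 0.2, -2.4]
finger_gap: 0.0113
finger_force: 59.6
```

>>> apply_moves(
  moves=[
    {"dx": 0,"dy": 0,"dz": 1.5,"rx": 0,"ry": 0,"rz": 0,"claw": 255},
    {"dx": 0,"dy": 0,"dz": 1.5,"rx": 0,"ry": 0,"rz": 0,"claw": 255},
  ],
)

```text
clock: 11.0
tcp_pos: [0.4367, -0.2839, 0.1534]
ee_rot: [180.0, -0.0, -1.7]
ft_force: [-2.6, 1.7, 4.7]
finger_gap: 0.0108
finger_force: 60.8
```

>>> apply_moves(
  moves=[
    {"dx": 10,"dy": 0,"dz": 0,"rx": 0,"ry": 0,"rz": 0,"claw": 255},
    {"dx": 25,"dy": 0,"dz": 0,"rx": 0,"ry": 0,"rz": 0,"claw": 255},
    {"dx": 40,"dy": 0,"dz": 0,"rx": 0,"ry": 0,"rz": 0,"claw": 255},
    {"dx": 55,"dy": 0,"dz": 0,"rx": 0,"ry": 0,"rz": 0,"claw": 255},
    {"dx": 70,"dy": 0,"dz": 0,"rx": 0,"ry": 0,"rz": 0,"claw": 255},
    {"dx": 83,"dy": 0,"dz": 0,"rx": 0,"ry": 0,"rz": 0,"claw": 255},
    {"dx": 95,"dy": 0,"dz": 0,"rx": 0,"ry": 0,"rz": 0,"claw": 255},
    {"dx": 100,"dy": 0,"dz": 0,"rx": 0,"ry": 0,"rz": 0,"claw": 255},
  ],
)

```text
clock: 12.0
tcp_pos: [0.5376, -0.287, 0.1534]
ee_rot: [180.0, -0.0, -1.6]
ft_force: [-7.1, 0.3, 10.7]
finger_gap: 0.0112
finger_force: 61.5
```

>>> apply_moves(
  moves=[
    {"dx": 0,"dy": 0,"dz": 0,"rx": 0,"ry": 0,"rz": 0,"claw": 255},
    {"dx": 0,"dy": 0,"dz": 0,"rx": 0,"ry": 0,"rz": 0,"claw": 255},
  ],
)

```text
clock: 12.25
tcp_pos: [0.5379, -0.2869, 0.1535]
ee_rot: [179.9, -0.1, -1.6]
ft_force: [2.3, -0.5, 5.6]
finger_gap: 0.011
finger_force: 61.1
```

Run:
```python
from h import *
s=save('side','s8');t=save('top','t8')
# slab lower edge/white front in side view: bright-white quad; in side, restrict region
c=proj('side',[.537,-.28,.121]);print(c)
g=s.mean(2);x,y=int(c[0]),int(c[1])
for v in (y-8,y,y+8): print(v,g[v,x-40:x+40:1].astype(int))
```

```text
(np.float64(427.0691346855084), np.float64(175.10429315313888))
167 [164 164 165 165 164 165 166 167 161 111  99 100 102 100 101  98  98  94
  90 131 157 154  22  45 112 106 106 106 105 106 105 105 105 106 105 105
 107 106 106 104 105 105 105 106 105 104 104 105 104 105 105 107 108  98
  79  59  37  30  28  31  29  28  25  82  96  92  99 142 152 170 177 184
 170 165 166 153 156 163 163 163]
175 [165 165 167 167 165 151  92  62  58  84  95 101 104 100  93  81  77  70
  73  72  57  31  59 110 107 105 107 105 105 104 105 105 105 105 105 105
 104 105 107 106 106 104 105 105 105 104 104 105 105 105 104 105 104 104
 106 111 110  45  27  30  22 114 137 124 104  97  98 100 101 100 100  97
  98  99 101  99  95  98  96  96]
183 [ 62  54  50  49  50  51  57  71  71  74  73  74  74  74  71  71  73  73
  71  72  52  37  32  46  82 100 105 108 106 106 106 106 106 105 105 105
 106 105 106 106 104 105 105 105 106 105 105 106 104 105 107 104 104 112
 115  52  30  31  25  79 162 167 163 164 164 164 165 164 163 165 165 163
 164 164 165 166 167 167 152 135]
```

>>> apply_moves(
  moves=[
    {"dx": 0,"dy": 0,"dz": -0.7,"rx": 0,"ry": 0,"rz": 0,"claw": 255},
    {"dx": 0,"dy": 0,"dz": -0.7,"rx": 0,"ry": 0,"rz": 0,"claw": 150},
    {"dx": 0,"dy": 0,"dz": -0.7,"rx": 0,"ry": 0,"rz": 0,"claw": 0},
    {"dx": 0,"dy": 0,"dz": -0.7,"rx": 0,"ry": 0,"rz": 0,"claw": 0},
    {"dx": 0,"dy": 0,"dz": -0.7,"rx": 0,"ry": 0,"rz": 0,"claw": 0},
    {"dx": 0,"dy": 0,"dz": -20,"rx": 0,"ry": 0,"rz": 0,"claw": 0},
    {"dx": 0,"dy": 0,"dz": -60,"rx": 0,"ry": 0,"rz": 0,"claw": 0},
    {"dx": 0,"dy": 0,"dz": -110,"rx": 0,"ry": 0,"rz": 0,"claw": 0},
  ],
  force=30,
)

```text
clock: 13.35
tcp_pos: [0.5362, -0.2865, 0.2646]
ee_rot: [-180.0, 0.0, -1.7]
ft_force: [-0.0, -0.4, -0.2]
finger_gap: 0.0855
finger_force: 0.0
```

>>> apply_moves(
  moves=[
    {"dx": -60,"dy": -200,"dz": -20,"rx": 0,"ry": 0,"rz": -30,"claw": 0},
    {"dx": -60,"dy": -200,"dz": -20,"rx": 0,"ry": 0,"rz": -30,"claw": 0},
    {"dx": -60,"dy": -200,"dz": -20,"rx": 0,"ry": 0,"rz": -30,"claw": 0},
    {"dx": -60,"dy": -200,"dz": -20,"rx": 0,"ry": 0,"rz": -30,"claw": 0},
    {"dx": -60,"dy": -200,"dz": -20,"rx": 0,"ry": 0,"rz": -30,"claw": 0},
    {"dx": -60,"dy": -200,"dz": -20,"rx": 0,"ry": 0,"rz": -30,"claw": 0},
  ],
)

```text
clock: 14.1
tcp_pos: [0.4825, -0.0856, 0.2833]
ee_rot: [180.0, -0.0, 28.3]
ft_force: [-0.1, -0.4, 0.9]
finger_gap: 0.0853
finger_force: 0.0
```

Run:
```python
from h import *
np.set_printoptions(suppress=True,precision=4,linewidth=250)
t=save('top','t9');save('side','s9');o=get_obs();print(o['tcp_pos'],o['ee_rot'],o['finger_gap'],o['joint_positions'])
g=t.mean(2)
print(proj('top',[.538+.055,-.285,.176]),proj('top',[.538-.055,-.285,.176]))
print(g[228:300,474:486:1].astype(int)[::2])
```

```text
[ 0.4825 -0.0858  0.2827] [-179.9926    0.0186   28.2832] 0.08539178594337753 [-13.0652 -17.1107  96.6475  -0.0069 100.482   48.6503]
(np.float64(472.9491132953243), np.float64(234.77072454559482)) (np.float64(474.45375294639507), np.float64(285.6696409670873))
[[ 57  59  62  91 114 114 114 104  74  50  45  47]
 [ 58  58  62  91 111 114 114 103  74  51  48  47]
 [ 58  58  63  92 113 115 113 102  72  52  48  47]
 [ 46  49  60  90 112 115 114 103  72  51  48  47]
 [ 30  34  52  88 112 114 111 103  73  50  48  46]
 [ 34  34  52  88 112 114 113 102  72  49  46  47]
 [ 30  32  45  71  86  96 103  97  71  51  47  48]
 [ 25  26  26  21  26  28  31  33  34  30  34  35]
 [ 29  31  25  24  25  22  25  31  31  34  32  34]
 [ 34  33  35  31  27  25  24  26  31  35  35  36]
 [ 37  36  36  34  31  24  27  25  28  35  37  35]
 [ 36  37  39  35  35  28  24  23  23  35  39  39]
 [ 39  38  38  37  35  31  27  23  26  34  38  38]
 [ 42  39  38  38  38  33  31  23  25  33  38  40]
 [ 41  39  41  42  40  37  31  25  25  31  37  41]
 [ 43  39  41  39  42  36  30  24  25  31  39  39]
 [ 42  42  41  41  40 
[... 298 characters left out ...]
 45  36  30  27  25  33  41  43  45]
 [ 46  45  45  44  37  28  24  25  35  44  45  47]
 [ 48  49  48  45  35  28  24  25  36  46  45  47]
 [ 46  48  48  43  29  23  23  29  44  47  49  47]
 [ 50  48  48  40  30  24  27  33  48  49  47  47]
 [ 50  47  44  36  24  24  27  40  46  50  51  49]
 [ 49  49  41  28  26  25  35  49  50  50  48  50]
 [ 46  44  34  30  26  28  40  50  49  48  49  48]
 [ 44  41  27  25  26  36  46  49  48  48  46  46]
 [ 41  31  24  25  28  38  46  46  47  47  47  47]
 [ 37  30  22  25  35  45  47  47  49  48  48  49]
 [ 30  26  23  31  42  45  48  46  49  46  46  48]
 [ 28  26  26  37  46  46  46  48  47  48  49  46]
 [ 22  24  31  43  47  47  47  49  46  47  46  49]]
```

Run:
```python
from h import *
print(tri((303.7,307),(225.3,283.3)),onz('top',225.3,283.3,.143))
t=cv2.imread('pics/top0.png').mean(2).astype(int); print(t[274:292,218:236:3])
delta([.484,.257,.20],[180,0,89])
```

```text
(array([0.48519518, 0.25765663, 0.13550777]), np.float64(0.006954633872735886)) [0.48200548 0.25434601 0.143     ]
[[102 108 109 111 115 118]
 [ 62  64  65  65  68  72]
 [ 60  56  57  58  60  58]
 [ 73  59  60  69  69  67]
 [ 93  62  64  93  94  93]
 [ 95  63  66  96  96  96]
 [ 91  64  65  91  91  93]
 [ 77  66  66  77  76  83]
 [ 87  84  81  83  79  77]
 [ 96  97  95  92  90  86]
 [ 79  82  82  78  76  85]
 [ 82  75  68  69  69  74]
 [ 94  74  59  60  56  59]
 [ 97  94  71  72  70  72]
 [ 97  96  93  93  95  94]
 [ 97  96  95  96  96  96]
 [ 96  96  96  97  97  97]
 [ 96  98  96  97  96  96]]
shift [ 163.8 -301.2   82.6] turn [ -0.    0.  -60.7]
```

>>> apply_moves(
  moves=[
    {"dx": 164,"dy": -300,"dz": 0,"rx": 0,"ry": 0,"rz": -60.7,"claw": 0},
    {"dx": 164,"dy": -300,"dz": 0,"rx": 0,"ry": 0,"rz": -60.7,"claw": 0},
    {"dx": 164,"dy": -300,"dz": 0,"rx": 0,"ry": 0,"rz": -60.7,"claw": 0},
    {"dx": 164,"dy": -300,"dz": 0,"rx": 0,"ry": 0,"rz": -60.7,"claw": 0},
    {"dx": 164,"dy": -300,"dz": 0,"rx": 0,"ry": 0,"rz": -60.7,"claw": 0},
    {"dx": 164,"dy": -300,"dz": 0,"rx": 0,"ry": 0,"rz": -60.7,"claw": 0},
    {"dx": 164,"dy": -300,"dz": 40,"rx": 0,"ry": 0,"rz": -60.7,"claw": 0},
    {"dx": 164,"dy": -300,"dz": 80,"rx": 0,"ry": 0,"rz": -60.7,"claw": 0},
  ],
)

```text
clock: 15.2
tcp_pos: [0.4848, 0.2567, 0.2013]
ee_rot: [-180.0, 0.0, 89.0]
ft_force: [0.6, 0.3, 0.2]
finger_gap: 0.0854
finger_force: 0.0
```

>>> apply_moves(
  moves=[
    {"dx": 0,"dy": 0,"dz": 0,"rx": 0,"ry": 0,"rz": 0,"claw": 0},
    {"dx": 0,"dy": 0,"dz": 0,"rx": 0,"ry": 0,"rz": 0,"claw": 0},
  ],
)

```text
clock: 15.45
tcp_pos: [0.485, 0.2567, 0.2043]
ee_rot: [179.9, -0.0, 89.0]
ft_force: [0.2, -0.0, 0.5]
finger_gap: 0.0852
finger_force: 0.0
```

Run:
```python
from h import *
np.set_printoptions(suppress=True,precision=4,linewidth=250)
t=save('top','t10');s=save('side','s10')
delta([.4835,.256,.098],[180,0,89])
g=t.mean(2).astype(int)
for c in (466,468,470,472,474,476,478): print(c,g[228:242,c],g[278:294,c])
for r in(240,250,280): print(r,g[r,455:495])
```

```text
shift [ -1.   -1.8 106.7] turn [ 0.1 -0.1  0. ]
466 [49 50 48 48 49 49 47 47 47 44 34 23 38 56] [59 61 62 61 48 27 12 14 23 42 47 49 48 49 47 47]
468 [47 47 49 47 48 49 49 47 37 18 24 46 61 61] [66 66 65 64 47 22 14 15 29 41 46 47 48 48 47 47]
470 [50 48 47 47 47 48 44 32 20 17 24 27 27 28] [31 29 30 28 25 21 16 17 41 46 48 47 48 48 47 48]
472 [48 49 47 47 48 49 42 31 28 30 32 31 27 32] [35 36 36 35 35 33 27 28 42 47 48 48 47 47 49 48]
474 [59 60 58 60 59 58 48 33 30 32 31 30 31 32] [29 32 30 30 29 28 26 44 55 56 55 57 58 57 57 58]
476 [65 65 65 64 65 64 63 55 53 54 54 53 53 51] [50 48 49 50 50 50 52 58 58 58 58 58 59 60 59 62]
478 [115 115 115 116 116 115 115 113 114 114 113 113 112 113] [106 106 107 108 107 108 107 107 106 103 104 105 105 107 109 109]
240 [109 109 108 106  76  66  64  61  44  21  22  38  56  61  59  27  28  27  32  31  35  53  90 112 117 115 106  73  53  47  49  48  48  48  48  48  48  46  49  48]
250 [ 65  65  64  65  65  65  64  64  61  60  61  59  61  67  78  34  18  14  15  19  29  32  32  32  54 106 130 134 132 131 131 129 126  93  56  47  48  46  49  46]
280 [ 65  65  63  65  64  65  65  64  60  59  61  62  61  65  65  30  27  36  31  30  32  49  78 107 117 118 116  74  50  47  47  48  45  47  47  46  46  46  46  46]
```

>>> apply_moves(
  moves=[
    {"dx": -1,"dy": -2,"dz": 40,"rx": 0,"ry": 0,"rz": 0,"claw": 0},
    {"dx": -1,"dy": -2,"dz": 75,"rx": 0,"ry": 0,"rz": 0,"claw": 0},
    {"dx": -1,"dy": -2,"dz": 100,"rx": 0,"ry": 0,"rz": 0,"claw": 0},
    {"dx": -1,"dy": -2,"dz": 106,"rx": 0,"ry": 0,"rz": 0,"claw": 100},
    {"dx": -1,"dy": -2,"dz": 106,"rx": 0,"ry": 0,"rz": 0,"claw": 180},
    {"dx": -1,"dy": -2,"dz": 106,"rx": 0,"ry": 0,"rz": 0,"claw": 255},
    {"dx": -1,"dy": -2,"dz": 106,"rx": 0,"ry": 0,"rz": 0,"claw": 255},
    {"dx": -1,"dy": -2,"dz": 106,"rx": 0,"ry": 0,"rz": 0,"claw": 255},
  ],
  force=20,
)

```text
clock: 16.55
tcp_pos: [0.4808, 0.2561, 0.0967]
ee_rot: [-179.8, -0.0, 89.1]
ft_force: [-14.8, -0.0, 3.0]
finger_gap: 0.009
finger_force: 21.6
```

>>> apply_moves(
  moves=[
    {"dx": 0,"dy": 0,"dz": 0,"rx": 0,"ry": 0,"rz": 0,"claw": 255},
    {"dx": 0,"dy": 0,"dz": 0,"rx": 0,"ry": 0,"rz": 0,"claw": 255},
  ],
)

```text
clock: 16.8
tcp_pos: [0.4808, 0.256, 0.0966]
ee_rot: [-179.8, 0.0, 89.1]
ft_force: [-14.7, 0.2, 3.0]
finger_gap: 0.009
finger_force: 21.6
```

>>> apply_moves(
  moves=[
    {"dx": 0,"dy": 0,"dz": -11,"rx": 0,"ry": 0,"rz": 0,"claw": 255},
    {"dx": 0,"dy": 4,"dz": -27,"rx": 0,"ry": 0,"rz": 0,"claw": 255},
    {"dx": 0,"dy": 10,"dz": -41,"rx": 0,"ry": 0,"rz": 0,"claw": 255},
    {"dx": 0,"dy": 17.5,"dz": -56,"rx": 0,"ry": 0,"rz": 0,"claw": 255},
    {"dx": 0,"dy": 26.5,"dz": -69,"rx": 0,"ry": 0,"rz": 0,"claw": 255},
    {"dx": 0,"dy": 37,"dz": -82,"rx": 0,"ry": 0,"rz": 0,"claw": 255},
    {"dx": 0,"dy": 48,"dz": -93,"rx": 0,"ry": 0,"rz": 0,"claw": 255},
    {"dx": 0,"dy": 60.5,"dz": -103,"rx": 0,"ry": 0,"rz": 0,"claw": 255},
  ],
)

```text
clock: 17.8
tcp_pos: [0.5423, 0.2551, 0.2025]
ee_rot: [-180.0, -0.1, 89.1]
ft_force: [-14.9, -0.1, 15.4]
finger_gap: 0.0084
finger_force: 22.5
```

>>> apply_moves(
  moves=[
    {"dx": 0,"dy": 0,"dz": 0,"rx": 0,"ry": 0,"rz": 0,"claw": 255},
  ],
)

```text
clock: 17.92
tcp_pos: [0.5433, 0.2552, 0.203]
ee_rot: [179.9, -0.1, 89.0]
ft_force: [-13.1, -1.6, 19.2]
finger_gap: 0.0089
finger_force: 22.8
```

>>> apply_moves(
  moves=[
    {"dx": 0,"dy": 12.3,"dz": -11,"rx": 0,"ry": 0,"rz": 0,"claw": 255},
    {"dx": 0,"dy": 27,"dz": -18.7,"rx": 0,"ry": 0,"rz": 0,"claw": 255},
    {"dx": 0,"dy": 42.2,"dz": -25,"rx": 0,"ry": 0,"rz": 0,"claw": 255},
    {"dx": 0,"dy": 58,"dz": -29.5,"rx": 0,"ry": 0,"rz": 0,"claw": 255},
    {"dx": 0,"dy": 74,"dz": -32.5,"rx": 0,"ry": 0,"rz": 0,"claw": 255},
    {"dx": 0,"dy": 90.4,"dz": -33.8,"rx": 0,"ry": 0,"rz": 0,"claw": 255},
    {"dx": 0,"dy": 106.6,"dz": -33.6,"rx": 0,"ry": 0,"rz": 0,"claw": 255},
    {"dx": 0,"dy": 122.8,"dz": -31.7,"rx": 0,"ry": 0,"rz": 0,"claw": 255},
  ],
)

```text
clock: 18.92
tcp_pos: [0.6667, 0.2529, 0.2317]
ee_rot: [180.0, -0.0, 89.0]
ft_force: [-1.8, 2.5, 0.1]
finger_gap: 0.009
finger_force: 21.9
```

>>> apply_moves(
  moves=[
    {"dx": 0,"dy": 13,"dz": 2,"rx": 0,"ry": 0,"rz": 0,"claw": 255},
    {"dx": 0,"dy": 20,"dz": 4,"rx": 0,"ry": 0,"rz": 0,"claw": 255},
    {"dx": 0,"dy": 20,"dz": 4,"rx": 0,"ry": 0,"rz": 0,"claw": 255},
  ],
)

```text
clock: 19.3
tcp_pos: [0.6859, 0.2525, 0.2267]
ee_rot: [-180.0, 0.0, 89.0]
ft_force: [1.0, 2.3, -0.2]
finger_gap: 0.0086
finger_force: 22.3
```

Run:
```python
from h import *
o=get_obs();print(o['tcp_pos'],o['ft_force'],o['finger_gap']);save('side','s11')
```

```text
[0.68593809 0.25251905 0.22673303] [ 0.9697892   2.30731451 -0.20486462] 0.008626170583225956
```

>>> apply_moves(
  moves=[
    {"dx": 0,"dy": 0,"dz": 0,"rx": 0,"ry": 0,"rz": 0,"claw": 200},
    {"dx": 0,"dy": 0,"dz": 0,"rx": 0,"ry": 0,"rz": 0,"claw": 100},
    {"dx": 0,"dy": 0,"dz": 0,"rx": 0,"ry": 0,"rz": 0,"claw": 60},
    {"dx": 0,"dy": 0,"dz": -10,"rx": 0,"ry": 0,"rz": 0,"claw": 0},
    {"dx": 0,"dy": 0,"dz": -40,"rx": 0,"ry": 0,"rz": 0,"claw": 0},
    {"dx": 0,"dy": 0,"dz": -80,"rx": 0,"ry": 0,"rz": 0,"claw": 0},
    {"dx": 0,"dy": -60,"dz": -100,"rx": 0,"ry": 0,"rz": 0,"claw": 0},
    {"dx": 0,"dy": -120,"dz": -100,"rx": 0,"ry": 0,"rz": 0,"claw": 0},
  ],
)

```text
clock: 20.35
tcp_pos: [0.5647, 0.2545, 0.3295]
ee_rot: [179.9, -0.1, 89.0]
ft_force: [0.0, 0.5, -0.1]
finger_gap: 0.0852
finger_force: 0.0
```

>>> apply_moves(
  moves=[
    {"dx": -50,"dy": -120,"dz": 0,"rx": 0,"ry": 0,"rz": 60,"claw": 0},
    {"dx": -50,"dy": -160,"dz": 0,"rx": 0,"ry": 0,"rz": 60,"claw": 0},
    {"dx": -50,"dy": -220,"dz": 0,"rx": 0,"ry": 0,"rz": 60,"claw": 0},
    {"dx": -50,"dy": -220,"dz": 0,"rx": 0,"ry": 0,"rz": 60,"claw": 0},
    {"dx": -50,"dy": -220,"dz": 0,"rx": 0,"ry": 0,"rz": 60,"claw": 0},
    {"dx": -50,"dy": -220,"dz": 0,"rx": 0,"ry": 0,"rz": 60,"claw": 0},
    {"dx": -50,"dy": -220,"dz": 0,"rx": 0,"ry": 0,"rz": 60,"claw": 0},
  ],
)

```text
clock: 21.22
tcp_pos: [0.3446, 0.2081, 0.3282]
ee_rot: [180.0, -0.1, 29.1]
ft_force: [-0.2, -0.6, 0.3]
finger_gap: 0.0853
finger_force: 0.0
```

Run:
```python
from h import *
s=save('side','s12');t=save('top','t12');o=get_obs();p=o['tcp_pos'];print(p,o['ee_rot'])
z=lambda im,x0,y0,w,h,f:cv2.resize(im[y0:y0+h,x0:x0+w,::-1],(w*f,h*f),interpolation=cv2.INTER_CUBIC)
a=z(s,200,180,133,180,3);b=z(t,170,185,133,180,3)
a=cv2.convertScaleAbs(a,alpha=1.2);b=cv2.convertScaleAbs(b,alpha=1.6)
cv2.imwrite('pics/z12.png',np.hstack([a,b]))
```

```text
[0.34473344 0.20813251 0.3277474 ] [ 1.79997773e+02 -2.58902671e-02  2.91990781e+01]
```

View pics/z12.png

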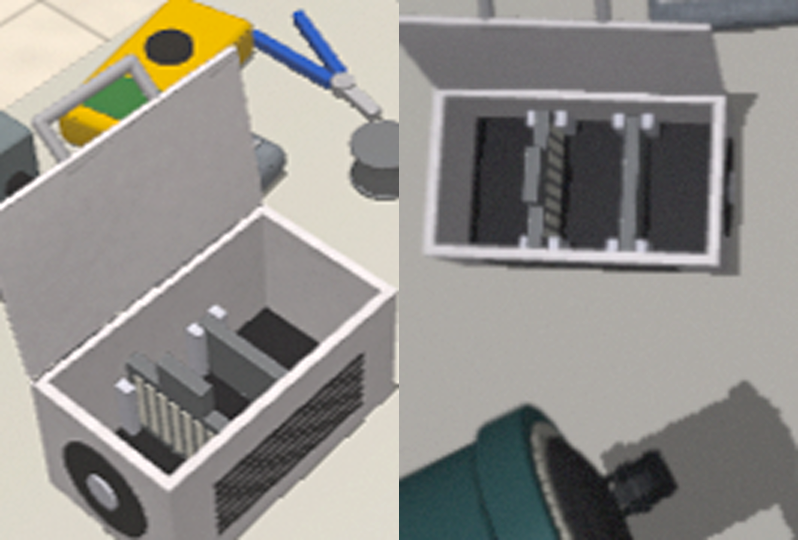

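The last picture shows the flap standing open. The tabbed plate is in the +y slot, with its tab top at about (214.5,243.3) in the top image, and the blank is in the other slot.

Run:
```python
from h import *
T=lambda x,y:(170+(x-399)/3,185+y/3)
c=onz('top',*T(532.5,175),.105);print('tab',c)
e=onz('top',*T(541,110),.08)-onz('top',*T(530,238),.08)
print('slot ends', onz('top',*T(541,112),.08),onz('top',*T(536,242),.08))
# rim far/near corners
R1=[onz('top',*T(*q),.115) for q in((437,92),(725,97),(718,264),(426,255))];print(np.round(R1,4),np.mean(R1,0))
delta([c[0],c[1],.20],[180,0,-1])
```

```text
tab [0.57493213 0.29009805 0.105     ]
slot ends [0.62829083 0.29075634 0.08      ] [0.52505634 0.29038373 0.08      ]
[[0.6373 0.3656 0.115 ]
 [0.6361 0.142  0.115 ]
 [0.5083 0.1442 0.115 ]
 [0.5111 0.3675 0.115 ]] [0.57319032 0.25481096 0.115     ]
shift [240.9  40.7 127.9] turn [-0.  -0.  30.2]
```

>>> apply_moves(
  moves=[
    {"dx": 241,"dy": 41,"dz": 20,"rx": 0,"ry": 0,"rz": 30,"claw": 0},
    {"dx": 241,"dy": 41,"dz": 20,"rx": 0,"ry": 0,"rz": 30,"claw": 0},
    {"dx": 241,"dy": 41,"dz": 20,"rx": 0,"ry": 0,"rz": 30,"claw": 0},
    {"dx": 241,"dy": 41,"dz": 20,"rx": 0,"ry": 0,"rz": 30,"claw": 0},
    {"dx": 241,"dy": 41,"dz": 20,"rx": 0,"ry": 0,"rz": 30,"claw": 0},
    {"dx": 241,"dy": 41,"dz": 70,"rx": 0,"ry": 0,"rz": 30,"claw": 0},
    {"dx": 241,"dy": 41,"dz": 128,"rx": 0,"ry": 0,"rz": 30,"claw": 0},
    {"dx": 241,"dy": 41,"dz": 128,"rx": 0,"ry": 0,"rz": 30,"claw": 0},
  ],
)

```text
clock: 22.32
tcp_pos: [0.5734, 0.2885, 0.1957]
ee_rot: [179.8, 0.3, -0.9]
ft_force: [-1.4, 0.6, 0.8]
finger_gap: 0.0853
finger_force: 0.0
```

>>> apply_moves(
  moves=[
    {"dx": 0,"dy": 0,"dz": 0,"rx": 0,"ry": 0,"rz": 0,"claw": 0},
    {"dx": 0,"dy": 0,"dz": 0,"rx": 0,"ry": 0,"rz": 0,"claw": 0},
  ],
)

```text
clock: 22.58
tcp_pos: [0.5761, 0.2897, 0.2027]
ee_rot: [-179.9, -0.2, -0.9]
ft_force: [-0.7, -0.9, -0.1]
finger_gap: 0.0854
finger_force: 0.0
```

Run:
```python
from h import *
delta([.575,.290,.049],[180,0,-.7])
```

```text
shift [ -1.7  -0.  153.7] turn [-0.1 -0.2 -0.2]
```

>>> apply_moves(
  moves=[
    {"dx": -1,"dy": 0,"dz": 45,"rx": 0,"ry": 0,"rz": 0,"claw": 0},
    {"dx": -1,"dy": 0,"dz": 80,"rx": 0,"ry": 0,"rz": 0,"claw": 0},
    {"dx": -1,"dy": 0,"dz": 110,"rx": 0,"ry": 0,"rz": 0,"claw": 0},
    {"dx": -1,"dy": 0,"dz": 130,"rx": 0,"ry": 0,"rz": 0,"claw": 0},
    {"dx": -1,"dy": 0,"dz": 142,"rx": 0,"ry": 0,"rz": 0,"claw": 0},
    {"dx": -1,"dy": 0,"dz": 148,"rx": 0,"ry": 0,"rz": 0,"claw": 0},
    {"dx": -1,"dy": 0,"dz": 151,"rx": 0,"ry": 0,"rz": 0,"claw": 80},
    {"dx": -1,"dy": 0,"dz": 151,"rx": 0,"ry": 0,"rz": 0,"claw": 160},
  ],
  force=30,
)

```text
clock: 23.58
tcp_pos: [0.5746, 0.2895, 0.0488]
ee_rot: [-180.0, -0.0, -1.0]
ft_force: [-0.7, -0.3, 0.9]
finger_gap: 0.0516
finger_force: 0.0
```

>>> apply_moves(
  moves=[
    {"dx": 0,"dy": 0,"dz": 0,"rx": 0,"ry": 0,"rz": 0,"claw": 255},
    {"dx": 0,"dy": 0,"dz": 0,"rx": 0,"ry": 0,"rz": 0,"claw": 255},
    {"dx": 0,"dy": 0,"dz": 0,"rx": 0,"ry": 0,"rz": 0,"claw": 255},
    {"dx": 0,"dy": 0,"dz": 0,"rx": 0,"ry": 0,"rz": 0,"claw": 255},
  ],
)

```text
clock: 24.08
tcp_pos: [0.5745, 0.2898, 0.0487]
ee_rot: [-180.0, -0.0, -0.9]
ft_force: [0.6, 4.6, 2.8]
finger_gap: 0.0116
finger_force: 29.7
```

Run:
```python
from h import *
o=get_obs();print(o['tcp_pos'],o['ee_rot'],o['ft_force'],o['finger_gap'],o['finger_force'])
```

```text
[0.57451514 0.28976631 0.04871572] [-1.79951622e+02 -3.52372142e-02 -9.48869873e-01] [0.57154307 4.60464612 2.81906767] 0.011609624133194744 29.68253642320633
```

>>> apply_moves(
  moves=[
    {"dx": 0,"dy": 0,"dz": -8,"rx": 0,"ry": 0,"rz": 0,"claw": 255},
    {"dx": 0,"dy": 0,"dz": -25,"rx": 0,"ry": 0,"rz": 0,"claw": 255},
    {"dx": 0,"dy": 0,"dz": -45,"rx": 0,"ry": 0,"rz": 0,"claw": 255},
    {"dx": 0,"dy": 0,"dz": -70,"rx": 0,"ry": 0,"rz": 0,"claw": 255},
    {"dx": 0,"dy": 0,"dz": -95,"rx": 0,"ry": 0,"rz": 0,"claw": 255},
    {"dx": 0,"dy": 0,"dz": -120,"rx": 0,"ry": 0,"rz": 0,"claw": 255},
    {"dx": 0,"dy": 0,"dz": -145,"rx": 0,"ry": 0,"rz": 0,"claw": 255},
    {"dx": 0,"dy": 0,"dz": -160,"rx": 0,"ry": 0,"rz": 0,"claw": 255},
  ],
  force=60,
)

```text
clock: 25.08
tcp_pos: [0.5746, 0.2891, 0.2103]
ee_rot: [-180.0, -0.1, -1.0]
ft_force: [-0.2, -0.1, -1.3]
finger_gap: 0.0108
finger_force: 59.8
```

>>> apply_moves(
  moves=[
    {"dx": 0,"dy": 0,"dz": -5,"rx": 0,"ry": 0,"rz": 0,"claw": 255},
    {"dx": 0,"dy": 0,"dz": -5,"rx": 0,"ry": 0,"rz": 0,"claw": 255},
  ],
)

```text
clock: 25.32
tcp_pos: [0.5743, 0.2892, 0.2129]
ee_rot: [180.0, 0.0, -1.0]
ft_force: [-0.2, 0.0, -2.1]
finger_gap: 0.0104
finger_force: 59.8
```

Run:
```python
from h import *
np.set_printoptions(suppress=True,precision=4,linewidth=250)
o=get_obs();print(o['tcp_pos'],o['ee_rot'],o['ft_force'],o['finger_gap'])
t=save('top','t13');s=save('side','s13')
# panel: top face in top view; front white quad in side view
c=proj('side',[.538,-.28,.121]);x,y=int(c[0]),int(c[1])
g=s[y-45:y+45,x-45:x+45].mean(2)
m=((g>98)&(g<112)).astype(np.uint8)
n,l,st,ce=cv2.connectedComponentsWithStats(m);k=l[45,45];print(st[k],ce[k]+[x-45,y-45])
cn=max(cv2.findContours((l==k).astype(np.uint8),0,2)[0],key=cv2.contourArea)
q=cv2.approxPolyDP(cn,4,True)[:,0]+[x-45,y-45];print(q.tolist())
g=t.mean(2).astype(int)
for r in(240,245,277,282): print(r,g[r,462:482])
for cc in(470,472,474): print(cc,g[230:240,cc],g[281:291,cc])
delta([.540,-.197,.20],[180,0,-1.7])
```

```text
[0.5743 0.2892 0.2129] [179.9798   0.0242  -0.9578] [-0.1589  0.0062 -2.0667] 0.010440159781765823
[   0    0   90   90 8064] [425.5069 173.3795]
[[381, 129], [381, 218], [470, 218], [470, 129]]
240 [ 68  46  23  24  43  62  64  64  29  29  35  35  34  37  56  96 120 124 124 112]
245 [ 68  66  66  65  65  67  76  90  40  29  37  35  34  47  69 101 121 125 124 118]
277 [ 69  67  66  64  64  66  70  68  29  32  40  35  33  35  54  83 115 125 126 124]
282 [ 68  62  62  60  52  50  49  48  23  32  37  35  33  34  54  83 116 126 126 122]
470 [52 52 51 52 47 35 22 19 25 31] [32 23 22 17 19 39 49 50 53 50]
472 [51 53 53 52 42 35 33 31 34 33] [38 37 37 28 29 45 50 51 49 52]
474 [62 63 64 61 50 35 34 35 34 35] [31 33 32 29 47 58 62 62 62 62]
shift [-26.  486.7  12.6] turn [0.  0.1 0.7]
```

Run:
```python
from h import *
np.set_printoptions(suppress=True,precision=4,linewidth=250)
s=cv2.imread('pics/s13.png');t=cv2.imread('pics/t13.png')
c=proj('side',[.538,-.28,.121]);x,y=int(c[0]),int(c[1]);v=s[y,x].astype(int).mean();print(v)
g=s[y-45:y+45,x-45:x+45].mean(2)
m=(abs(g-v)<9).astype(np.uint8)
m=cv2.morphologyEx(m,cv2.MORPH_OPEN,np.ones((3,3)))
n,l,st,ce=cv2.connectedComponentsWithStats(m);k=l[45,45];print(st[k],ce[k]+[x-45,y-45])
cn=max(cv2.findContours((l==k).astype(np.uint8),0,2)[0],key=cv2.contourArea)
print((cv2.approxPolyDP(cn,4,True)[:,0]+[x-45,y-45]).tolist())
print('top mid',onz('top',472.7,260,.176))
for r in(250,270): print(r,t[r,445:480].mean(1).astype(int))
print([np.round(proj('top',[.538,-.278+d,.066]),1) for d in (0,.01,-.01)],[np.round(proj('side',[.538+a,-.278,.121+b]),1) for a in(-.05,.05) for b in(-.05,.05)])
```

```text
51.333333333333336
[   0   32   90   33 2369] [427.138  176.4487]
[[381, 161], [381, 183], [470, 193], [470, 167]]
top mid [ 0.5381 -0.2827  0.176 ]
250 [116 115 117 116 117 117 115 113  89  71  70  69  70  69  69  70  69  68  65  65  64  65  67  73  82  34  17  12  19  22  29  33  34  36  58]
270 [116 117 115 116 115 114  90  73  69  70  69  69  69  70  69  69  70  68  65  64  65  64  65  67  62  29  32  37  35  43  87 129 143 146 144]
[array([455.9, 264. ]), array([451.7, 264. ]), array([460., 264.])] [array([440. , 198.4]), array([447. , 167.2]), array([407.4, 182.7]), array([412.5, 151.8])]
```

Run:
```python
from h import *
np.set_printoptions(suppress=True,linewidth=300)
for f in('t10','t13'):
    t=cv2.imread(f'pics/{f}.png').mean(2).astype(int)
    for r in(238,241,244,255,270,286,290): print(f,r,t[r,436:476])
```

```text
t10 238 [109 108 109 108 108 109 110 109 109 109 107 108 108 108 108 108 108 108 107 108 108 109 105  77  67  65  64  46  31  40  34  17  24  38  24  26  32  31  31  36]
t10 241 [108 108 107 108 109 108 108 108 109 109 108 108 108 108 108 108 109 108 109 108 107 109 105  76  65  64  63  31  23  42  56  62  61  59  28  26  32  27  32  35]
t10 244 [109 109 109 108 109 108 109 108 110 109 109 107 108 108 108 108 106  86  71  70  70  71  69  66  64  64  64  61  59  60  62  60  68  83  35  27  32  32  31  36]
t10 255 [108 108 108 107 108 108 109 109 107 108 108 108 108 108 108 108 105  83  66  65  65  64  65  65  65  65  63  60  61  59  60  60  60  59  24  10  11  18  22  30]
t10 270 [108 109 109 108 108 107 108 107 108 107 108 108 109 107 106  83  66  65  64  65  65  65  64  65  64  63  65  61  61  60  61  62  61  58  26  25  35  34  40  80]
t10 286 [106 108 108 108 108 108 109 108 108 108 108 107 110 108 108 108 107  93  73  68  64  64  64  64  64  65  59  36  19  24  23  22  29  31  41  42  42  47  55  58]
t10 290 [108 109 108 108 108 108 108 108 107 108 108 108 107 109 108 108 109 107
[... 579 characters left out ...]
 31  36  36  33  37]
t13 255 [116 116 117 116 117 116 115 117 116 116 116 116 116 116 116 117 114  89  71  69  69  68  69  69  68  70  69  66  63  65  64  65  66  63  27  12  13  16  23  32]
t13 270 [116 116 117 116 116 115 116 116 117 116 117 115 116 115 114  90  73  69  70  69  69  69  70  69  69  70  68  65  64  65  64  65  67  62  29  32  37  35  43  87]
t13 286 [116 116 116 115 117 116 117 117 116 115 116 116 116 114 116 115 115 100  80  74  70  70  70  69  70  69  64  38  22  21  21  25  31  35  39  41  45  51  58  62]
t13 290 [116 116 116 116 116 116 116 116 116 116 116 116 115 116 116 115 115 116 116 117 116 116 111  76  69  69  66  54  39  49  52  50  50  52  50  50  52  58  62  63]
```

>>> apply_moves(
  moves=[
    {"dx": -10,"dy": 50,"dz": 0,"rx": 0,"ry": 0,"rz": 0,"claw": 255},
    {"dx": -26,"dy": 105,"dz": 0,"rx": 0,"ry": 0,"rz": 0.7,"claw": 255},
    {"dx": -26,"dy": 160,"dz": 0,"rx": 0,"ry": 0,"rz": 0.7,"claw": 255},
    {"dx": -26,"dy": 215,"dz": 0,"rx": 0,"ry": 0,"rz": 0.7,"claw": 255},
    {"dx": -26,"dy": 270,"dz": 0,"rx": 0,"ry": 0,"rz": 0.7,"claw": 255},
    {"dx": -26,"dy": 325,"dz": 0,"rx": 0,"ry": 0,"rz": 0.7,"claw": 255},
    {"dx": -26,"dy": 365,"dz": 0,"rx": 0,"ry": 0,"rz": 0.7,"claw": 255},
    {"dx": -26,"dy": 380,"dz": 0,"rx": 0,"ry": 0,"rz": 0.7,"claw": 255},
  ],
)

```text
clock: 26.42
tcp_pos: [0.5416, -0.092, 0.2125]
ee_rot: [-180.0, 0.1, -1.8]
ft_force: [-0.7, 0.6, -2.1]
finger_gap: 0.0106
finger_force: 59.8
```

>>> apply_moves(
  moves=[
    {"dx": 0,"dy": 0,"dz": 0,"rx": 0,"ry": 0,"rz": 0,"claw": 255},
    {"dx": 0,"dy": 0,"dz": 0,"rx": 0,"ry": 0,"rz": 0,"claw": 255},
  ],
)

```text
clock: 26.68
tcp_pos: [0.542, -0.0892, 0.213]
ee_rot: [-180.0, 0.0, -1.6]
ft_force: [0.2, -0.1, -2.4]
finger_gap: 0.0107
finger_force: 59.8
```

Run:
```python
from h import *
np.set_printoptions(suppress=True,precision=4,linewidth=250)
o=get_obs();print(o['tcp_pos'],o['ee_rot'],o['ft_force'])
delta([.5405,-.2075,.112],[180,0,-1.7])
for f in('s9','s10','s12'):
    s=cv2.imread(f'pics/{f}.png');c=proj('side',[.538,-.287,.121]);x,y=int(c[0]),int(c[1]);v=s[y,x].mean()
    g=s.mean(2); m=(abs(g-v)<8).astype(np.uint8); m[:y-45]=0;m[y+45:]=0;m[:,:x-45]=0;m[:,x+45:]=0
    m=cv2.morphologyEx(m,cv2.MORPH_OPEN,np.ones((3,3)))
    n,l,st,ce=cv2.connectedComponentsWithStats(m);k=l[y,x]
    cn=max(cv2.findContours((l==k).astype(np.uint8),0,2)[0],key=cv2.contourArea)
    print(f,v,st[k],ce[k],cv2.approxPolyDP(cn,4,True)[:,0].tolist())
for th in(0,.1,.16,.2):
    P=[];n=np.array([0,np.cos(th),-np.sin(th)]);d=np.array([0,-np.sin(th),-np.cos(th)])
    for a,b in((-.05,.005),(.05,.005),(.05,.105),(-.05,.105)): P.append(np.round(proj('side',np.array([.538+a,-.2827,.176])+n*.006+d*b),0).astype(int).tolist())
    print(th,P)
```

```text
[ 0.542  -0.0892  0.213 ] [-179.9809    0.0216   -1.6102] [ 0.2008 -0.1317 -2.4477]
shift [  1.8 118.4 101. ] turn [-0.   0.   0.1]
s9 100.33333333333333 [412 160  33  34 741] [427.8596 175.5992] [[413, 162], [412, 180], [441, 193], [444, 170], [422, 160]]
s10 57.333333333333336 [ 383  160   90   49 2413] [424.5379 180.908 ] [[472, 164], [423, 160], [416, 163], [418, 177], [412, 173], [403, 180], [406, 173], [385, 174], [383, 207], [411, 201], [422, 181], [470, 189]]
s12 32.0 [ 383  160   49   37 1117] [407.1952 177.7914] [[383, 160], [384, 178], [391, 179], [393, 190], [393, 184], [400, 184], [399, 196], [425, 188], [431, 162], [407, 169]]
0 [[447, 167], [412, 152], [407, 183], [440, 199]]
0.1 [[447, 168], [412, 152], [409, 181], [442, 197]]
0.16 [[447, 168], [412, 152], [411, 180], [443, 195]]
0.2 [[447, 168], [412, 152], [411, 179], [444, 194]]
```

>>> apply_moves(
  moves=[
    {"dx": 2,"dy": 40,"dz": 0,"rx": 0,"ry": 0,"rz": 0,"claw": 255},
    {"dx": 2,"dy": 80,"dz": 10,"rx": 0,"ry": 0,"rz": 0,"claw": 255},
    {"dx": 2,"dy": 110,"dz": 30,"rx": 0,"ry": 0,"rz": 0,"claw": 255},
    {"dx": 2,"dy": 119,"dz": 55,"rx": 0,"ry": 0,"rz": 0,"claw": 255},
    {"dx": 2,"dy": 119,"dz": 80,"rx": 0,"ry": 0,"rz": 0,"claw": 255},
    {"dx": 2,"dy": 119,"dz": 96,"rx": 0,"ry": 0,"rz": 0,"claw": 255},
    {"dx": 2,"dy": 119,"dz": 101,"rx": 0,"ry": 0,"rz": 0,"claw": 255},
    {"dx": 2,"dy": 119,"dz": 101,"rx": 0,"ry": 0,"rz": 0,"claw": 255},
  ],
)

```text
clock: 27.68
tcp_pos: [0.5409, -0.2088, 0.1128]
ee_rot: [180.0, -0.0, -1.6]
ft_force: [0.4, -0.7, -0.6]
finger_gap: 0.0106
finger_force: 59.8
```

>>> apply_moves(
  moves=[
    {"dx": 0,"dy": 0,"dz": 0,"rx": 0,"ry": 0,"rz": 0,"claw": 255},
    {"dx": 0,"dy": 0,"dz": 0,"rx": 0,"ry": 0,"rz": 0,"claw": 255},
    {"dx": 0,"dy": 0,"dz": 0,"rx": 0,"ry": 0,"rz": 0,"claw": 255},
    {"dx": 0,"dy": 0,"dz": 0,"rx": 0,"ry": 0,"rz": 0,"claw": 255},
  ],
)

```text
clock: 28.18
tcp_pos: [0.5406, -0.2092, 0.1124]
ee_rot: [180.0, -0.0, -1.7]
ft_force: [-0.1, 0.4, -2.0]
finger_gap: 0.0108
finger_force: 59.8
```

Run:
```python
from h import *
np.set_printoptions(suppress=True,precision=4,linewidth=250)
o=get_obs();print(o['tcp_pos'],o['ee_rot'],o['ft_force'],o['finger_gap'],abs(o['qd']).max())
t=save('top','t20');s=save('side','s20')
g=t.mean(2).astype(int)
u=proj('top',[.5405+.055,-.209,.1435]);w=proj('top',[.5405-.055,-.209,.1435]);print(u,w)
for c in range(int(u[0])-4,int(u[0])+6,2): print(c,g[int(u[1])-6:int(u[1])+6,c],g[int(w[1])-6:int(w[1])+6,c])
r=int(u[1])+3;print(r,g[r,int(u[0])-14:int(u[0])+12])
for c in(470,472): print(c,g[230:240,c],g[281:291,c])
# side: plate frame bottom corners expected
print([np.round(proj('side',[.5405+a,-.203,z])) for a in(-.055,.055) for z in(.0735,.1435)])
q=np.round(proj('side',[.5405,-.203,.0735])).astype(int); print(q,s[q[1]-14:q[1]+14,q[0]].mean(1).astype(int))
```

```text
[ 0.5406 -0.2092  0.1124] [179.9983  -0.0075  -1.6565] [-0.0824  0.3981 -1.9507] 0.010789201093704752 0.11215411349043916
(np.float64(434.6475541944057), np.float64(235.20968353494217)) (np.float64(435.59928376447965), np.float64(284.728849516515))
430 [104  98  83  79  54  43  34  33  22  19  18  20] [48 51 48 48 52 51 49 51 50 49 49 48]
432 [34 24 20 20 19 22 20 21 22 23 23 20] [48 51 49 50 48 49 49 49 49 50 49 49]
434 [23 20 19 22 21 23 21 19 24 20 20 22] [47 48 49 47 48 50 49 50 50 51 50 49]
436 [19 24 25 24 23 22 19 23 23 22 21 27] [48 50 50 49 50 49 49 49 49 51 49 52]
438 [23 25 25 24 22 27 24 26 29 35 50 65] [48 48 51 50 50 47 51 49 52 53 58 82]
238 [ 72  77 104 110 110 104  77  52  38  28  19  19  23  19  20  22  22  27  35  62  78  65  37  28  39  47]
470 [51 51 51 54 54 55 54 53 52 50] [23 15 15 17 17 42 44 48 48 48]
472 [49 49 51 53 52 54 54 53 54 51] [18 12 15 14 25 44 47 49 49 49]
[array([426., 213.]), array([430., 191.]), array([389., 194.]), array([392., 173.])]
[407 203] [112 109 107  96  94  80  68  67  61  65  68  69  72  65  77 148 170  92  97  97  97  98  98  97  98  98  98  98]
```

```bash
python3 -c "
from rig import *
print(sign_off())"
```

```text
the job is handed in; nothing more can be done
None
```

I handed the job in at about 28 s on the clock: by my measurements the panel hangs within about 1 mm of the mark, the flap is open at about 1.7 rad, and the filter plate is held upright and still in front of the panel, level with its centre and about 83 mm from it centre to centre.

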